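Make up the sample tray for a test run

ROBOT

A 6-joint arm with a two-finger parallel gripper is mounted at the origin on the work surface. World frame = base frame: x ahead of the robot, y to its left, z up, the work surface at z = 0. Lengths are in mm, angles in rad, forces in N, time in s.
With the tool pointing down it reaches from about 350 to 875 mm from the base axis. Payload 4.2 kg.
Tool frame: the origin (TCP) lies midway between the tips of the shut fingers; the grasp point (between the pads) lies 19 mm behind it; z points along the fingers, y is the direction in which the jaws open and shut (so a half turn about z gives the same grasp; the last joint's range is limited). The gripper opens to 85 mm and grips with 20 to 120 N. Pads are 22 mm wide; open, the fingers measure 114 mm over their backs; the gripper's body (76 mm by 85 mm) begins 54 mm behind the grasp point. The pads swing forward as they close: fully open they stand 13 mm farther back than shut.
Start: joints at [1.396, 0.385, 0.008, 0, -1.194, -0.259], TCP at [262.668, 567.102, 231.312] pointing down, gripper open.
Joint ranges: [-3.14, 3.14], [-1.21, 2.06], [-1.07, 1.41], [-3.16, 2.05], [-2.99, -0.16], [-3.1, 3.1]. Speed limits (rad/s): [2.79, 2.79, 3.14, 3.14, 3.14, 3.14].

INTERFACE

Orientations are given as a unit quaternion [x, y, z, w].
In Python, from bench import arm gives the robot as it stands.
- The arm moves only by the tool servo_tool, never from a script. Its argument "rows" is a list of rows, each an object of numbers: "fingers": the finger opening in cm, from 0 to 8.54; "x", "y", "z": the shift along the tool's x, y, z in cm; "turn": the turn about the tool's z in degrees. A call has 1 to 10 rows; each row shifts and turns the commanded pose from where the row before left it, along the tool's axes as they then stand; what a row does not reach is not made up. A row lasts 1/12 s, in which the tool goes at most 41.7 mm and 7.16 degrees, less where a joint would pass 70% of its speed; a pose out of reach is approached as far as the arm can. A call is refused whole if a number of a shift passes 4.17 or a number of a turn 7.16, either way. A call with a gripper value outside its range is refused whole. The fingers move at their own pace and stop on an object; the grip force is fixed at half the most. Time passes only in rows, so rows that do not move let the fingers close. It gives the time, the measured TCP pose, the force and the opening at its end, in the units of the state.
- arm.read_state(): the state, without advancing time (a new reading comes with each control period).
- arm.get_image(name): name is "side" or "top" or "wrist"; returns (picture, depth): 384x512x3 uint8, red, green, blue; 384x512 float32, mm along the optical axis (not along the pixel's ray), 0 where there is no reading.
- arm.camera_model(name): a dict with "fx", "fy", "cx", "cy" (pixels), "k1" (the pictures are not rectified: a ray, as slopes to the right and down, at radius r is drawn at 1 + k1 r^2 times it, then the intrinsics apply), "pose" (4x4, takes a point from camera to world coordinates). Camera axes: x right, y down, z forward; pixel columns grow to the right and rows downward; lengths in mm; the calibration is good to about 2 mm. A picture is of the moment at which its call begins: read the wrist's pose just before it. camera_model takes no time and is no camera call; for the wrist camera it gives the pose at the moment of the call.
- arm.job_done(): hands the job in, once; it reports no verdict.
The state is a dict: "clock": time; "joints": joint angles; "joint_vel": joint speeds; "joint_efforts": joint torques, N m; "position": TCP position; "ee_rot": TCP orientation; "contact_force": force on the tool from outside, world axes, zero at the start; "wrist_torque": the same for the moment, N m; "gripper_width": finger opening in mm.
Only numpy, scipy, OpenCV 4.12 (cv2) and the standard library are available. Lean on these libraries where they do the work, as an engineer would, in place of code of your own. Each camera call takes 0.05 s, during which the arm holds its last target.

TASK

Make up the blue tray for the next test run: stand the green-dotted cup upright in the green ring, the orange-dotted cup upright in the orange ring and the amber vial upright in the small black ring, and lay the weighted probe flat in the tray's long channel (either way round), taking it at its balance mark so that it stays level all the way. The plain cup without a dot and the clear vial do not belong: leave them standing where they are.

Things in the scene. Friction and masses are not known exactly. Their poses are not given: they have to be found in the camera images.
- tray: fixed blue tray, 210 (x) by 280 mm (y), floor 4 mm thick, walls 4 mm thick, rim 14 mm above the table. Probe channel along its -x side: parallel to y, 54 mm wide, 272 mm long, middle at x -74, y 0 mm, between the -x wall and a white rib (4 mm thick, 8 mm above the floor) at x -45. Rings in a row along y at x about +35, 85 mm apart, any order. Origin: centre of underside, on the table.
- ring_green: green ring, 74 mm outer and 62 mm inner diameter, fixed on the tray's floor, 10 mm high, open at top and bottom, so that what stands in it stands on the tray's floor. Origin at its centre, at the level of the tray's floor (its underside), 4 mm above the table. Place for the green-dotted cup.
- ring_orange: orange ring, 74 mm outer and 62 mm inner diameter, fixed on the tray's floor, 10 mm high, open at top and bottom, so that what stands in it stands on the tray's floor. Origin at its centre, at the level of the tray's floor (its underside), 4 mm above the table. Place for the orange-dotted cup.
- ring_black: small black ring, 56 mm outer and 44 mm inner diameter, fixed on the tray's floor, 10 mm high, open at top and bottom, so that what stands in it stands on the tray's floor. Origin at its centre, at the level of the tray's floor (its underside), 4 mm above the table. Place for the amber vial.
- cup_green: green closed sample cup standing upright: tapered body 36 mm across at the foot and 41 mm at 38 mm height, then a white lid 45 mm across and 8 mm thick; 46 mm tall in all, 45 g or so. Round: grip it across the lid. Origin at the centre of its underside, z up. A round green dot, 30 mm across, on the lid.
- cup_orange: orange closed sample cup standing upright: tapered body 36 mm across at the foot and 41 mm at 38 mm height, then a white lid 45 mm across and 8 mm thick; 46 mm tall in all, 45 g or so. Round: grip it across the lid. Origin at the centre of its underside, z up. A round orange dot, 30 mm across, on the lid.
- cup_plain: look-alike, to be left alone: grey closed sample cup standing upright: tapered body 36 mm across at the foot and 41 mm at 38 mm height, then a white lid 45 mm across and 8 mm thick; 46 mm tall in all, 45 g or so. Round: grip it across the lid. Origin at the centre of its underside, z up. No dot on its white lid.
- vial_amber: amber (brown) small glass vial standing upright: body 26 mm across and 44 mm high, then a black cap 21 mm across up to 60 mm height; 35 g or so. Origin at the centre of its underside, z up. A yellow dot, 14 mm across, on the cap.
- vial_clear: look-alike, to be left alone: colourless small glass vial standing upright: body 26 mm across and 44 mm high, then a black cap 21 mm across up to 60 mm height; 35 g or so. Origin at the centre of its underside, z up. A white dot, 14 mm across, on the cap.
- probe: weighted probe lying flat, 170 mm long along its x, about 250 g: black bar 16 mm wide, 22 mm high, flat underside, x = -85 to +45 mm; heavy round steel head, 25 mm in diameter, x = +45 to +85. It balances at x = +31, marked by a narrow yellow band round the bar; held far from there the head tends to pull it down. Origin: middle of its length, on its underside, z up.
Not all that is in view belongs to the job. Of the things that look like the cup_green, take the one that is farthest to the robot's left at the start. Several things look just like the ring_green: the one meant starts farthest to the robot's right.

How it is judged (in metres and radians):
At the end, for the whole second after the job is handed in: Cups and vial upright on the tray floor, each within 16 mm of its ring's centre; probe flat in the channel, within 16 mm of its middle line, 55 mm of its middle, 0.25 rad of parallel; plain cup and clear vial upright, within 20 mm of their starts; all at rest, let go (horizontal distance between cup_green and ring_green below 0.016 m and z of cup_green in the frame of ring_green between -0.004 and 0.004 m and angle between each of cup_green, cup_orange, vial_amber, probe, cup_plain, vial_clear's own z axis and vertical below 0.12 rad and horizontal distance between cup_orange and ring_orange below 0.016 m and z of cup_orange in the frame of ring_orange between -0.004 and 0.004 m and horizontal distance between vial_amber and ring_black below 0.016 m and z of vial_amber in the frame of ring_black between -0.004 and 0.004 m and x of probe in the frame of tray between -0.09 and -0.058 m and y of probe in the frame of tray between -0.055 and 0.055 m and z of probe in the frame of tray between 0 and 0.008 m and angle between the x axis of probe and the y axis of tray, either way round below 0.25 rad and distance of each of cup_plain, vial_clear from where it was at the start of the episode below 0.02 m and linear speed of each of cup_green, cup_orange, vial_amber, probe, cup_plain, vial_clear below 0.02 m/s); the robot touches nothing.
It fails at once if the probe is carried by a grip more than 20 mm from its balance mark (height (world z) of probe above 0.03 m and (x of the grasp point in the frame of probe below 0.011 m or x of the grasp point in the frame of probe above 0.051 m)).
It fails at once if the probe tips more than about 15 degrees from level (angle between probe's own x axis and vertical below 1.31 rad or angle between probe's own x axis and vertical above 1.83 rad).
It fails at once if the plain cup is moved more than 20 mm or tipped (distance of cup_plain from where it was at the start of the episode above 0.02 m or angle between cup_plain's own z axis and vertical above 0.35 rad).
It fails at once if the clear vial is moved more than 20 mm or tipped (distance of vial_clear from where it was at the start of the episode above 0.02 m or angle between vial_clear's own z axis and vertical above 0.35 rad).
It also fails if it takes over 109 s, if anything falls off the work surface, if the arm or the gripper's body presses on something with over 40 N, if the wrist force passes 120 N, or if a joint passes its speed limit or range.

## Working session

There is one attempt and no reset: what is moved stays moved. The work goes in short steps, Python scripts to look and compute and a tool call to move; the robot and the scene stay as the last step left them, time stands still between calls to the robot, and variables do not carry over. Pictures are saved under pics/ and viewed, and the job is handed in when it is done.

Besides the shell and the picture viewer there is one more tool, called after ">>>" as name(argument=value, ...) on one line, values as JSON. servo_tool: Moves the arm, as the interface text tells. Its arguments: {"type":"object","properties":{"rows":{"type":"array","items":{"type":"object","properties":{"fingers":{"type":"number"},"x":{"type":"number"},"y":{"type":"number"},"z":{"type":"number"},"turn":{"type":"number"}}}}},"required":["rows"]}

```bash
mkdir -p pics; ls; cat > h.py <<'E'
import numpy as np, cv2
from bench import arm
def snap(n,fn):
    im,d=arm.get_image(n); m=arm.camera_model(n)
    np.savez('pics/'+fn+'.npz',im=im,d=d,**{k:np.array(v) for k,v in m.items()})
    cv2.imwrite('pics/'+fn+'.png',im[:,:,::-1]); return im,d,m
def load(fn):
    z=np.load('pics/'+fn+'.npz'); return z['im'],z['d'],z
def ray(m,u,v):
    xd=(u-m['cx'])/m['fx'];yd=(v-m['cy'])/m['fy'];x,y=xd,yd
    for _ in range(20):
        s=1+m['k1']*(x*x+y*y);x,y=xd/s,yd/s
    return np.array([x,y,1.])
def at_z(m,u,v,z):
    P=np.array(m['pose']);r=P[:3,:3]@ray(m,u,v);o=P[:3,3];return o+r*(z-o[2])/r[2]
def at_d(m,u,v,d):
    P=np.array(m['pose']);return P[:3,:3]@(ray(m,u,v)*d)+P[:3,3]
def crop(fn,u0,v0,u1,v1,s,out):
    im=cv2.imread('pics/'+fn+'.png')[v0:v1,u0:u1];cv2.imwrite('pics/'+out+'.png',cv2.resize(im,None,fx=s,fy=s,interpolation=cv2.INTER_CUBIC))
E
python3 - <<'E'
from h import *
snap('top','top0');snap('side','side0')
s=arm.read_state();print(s)
E
```

```text
pics
{'clock': 0.1, 'joints': array([ 1.39559634e+00,  3.85460967e-01,  6.81922781e-03, -4.44921214e-04,
       -1.19395521e+00, -2.58592349e-01]), 'joint_vel': array([ 0.00135895, -0.00250262,  0.00278115, -0.00048178, -0.00063966,
       -0.00096608]), 'joint_efforts': array([-5.07126151e-04, -3.93316519e+01,  1.88930655e+01,  4.19806749e+00,
       -2.59933295e-03,  4.27816417e-06]), 'position': array([262.47004298, 566.68029568, 230.36296429]), 'ee_rot': array([ 9.76552019e-01, -2.15279589e-01, -1.69068699e-04,  9.08149287e-04]), 'contact_force': array([0.23279498, 0.16803842, 0.20180704]), 'wrist_torque': array([-0.03044123,  0.01460981, -0.05234812]), 'gripper_width': 85.28671251943697}
```

View pics/top0.png

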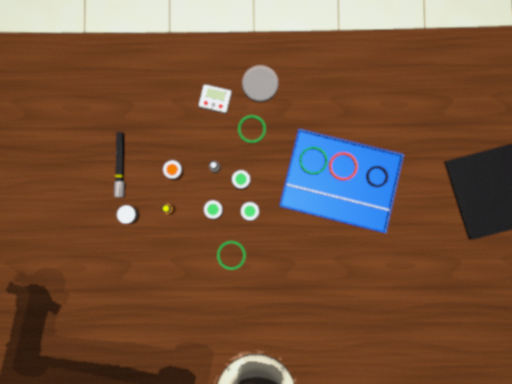

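View pics/side0.png

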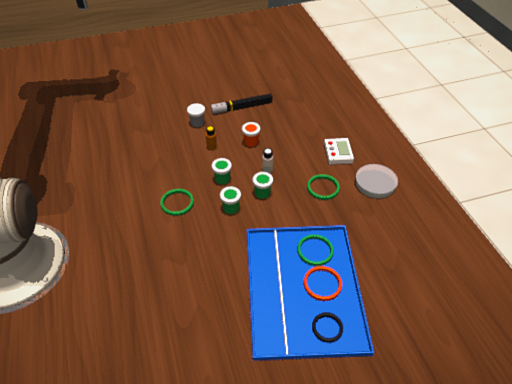

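```bash
python3 - <<'E'
from h import *
im,d,m=load('top0')
print(m['pose'],m['fx'],m['k1'])
crop('top0',100,110,270,280,4,'c1');crop('top0',270,120,410,240,5,'c2')
for n,(u,v,z) in dict(probeh=(119,188,25)).items(): print(n,at_z(m,u,v,z),at_d(m,u,v,d[v,u]))
for u,v in [(255,300),(20,300),(213,209),(126,214),(345,200)]: print(u,v,d[v,u],at_d(m,u,v,d[v,u]))
E
```

```text
[[-9.49874107e-03 -9.96334733e-01  8.50110178e-02  4.29741058e+02]
 [-9.99918858e-01  1.01856799e-02  7.65049471e-03  1.13536815e+01]
 [-8.48834862e-03 -8.49314498e-02 -9.96350639e-01  1.10841104e+03]
 [ 0.00000000e+00  0.00000000e+00  0.00000000e+00  1.00000000e+00]] 421.23267053766085 0.04722043967006668
probeh [523.6083309  346.81512764  25.        ] [523.50300286 346.43870788  26.21569059]
255 300 1085.5066 [233.30996097  -0.61520168   2.07666234]
20 300 1089.8247 [241.9304334  597.72272839   3.07259793]
213 209 1061.3755 [466.20094681 103.03207947  46.96282436]
126 214 1060.641 [455.94573811 320.97261412  48.49847274]
345 200 1107.4882 [ 4.88135300e+02 -2.39526069e+02 -7.75916199e-02]
```

View pics/c1.png

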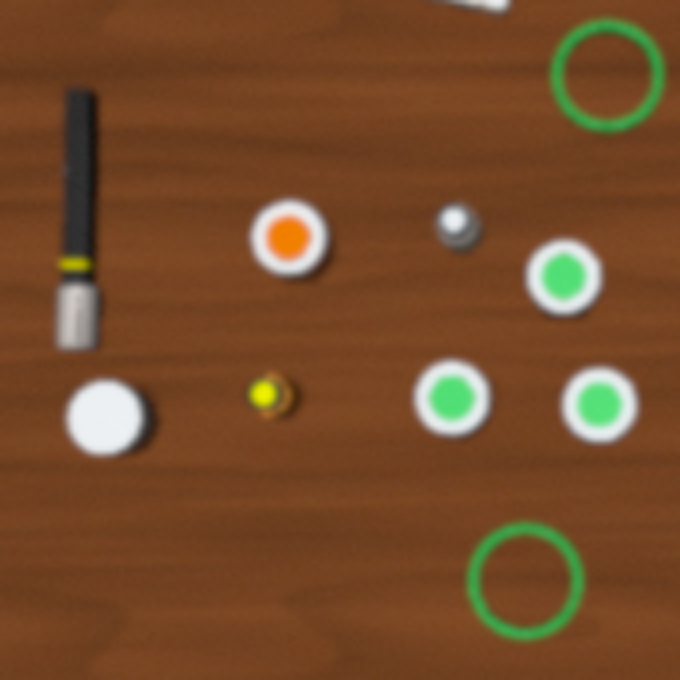

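View pics/c2.png

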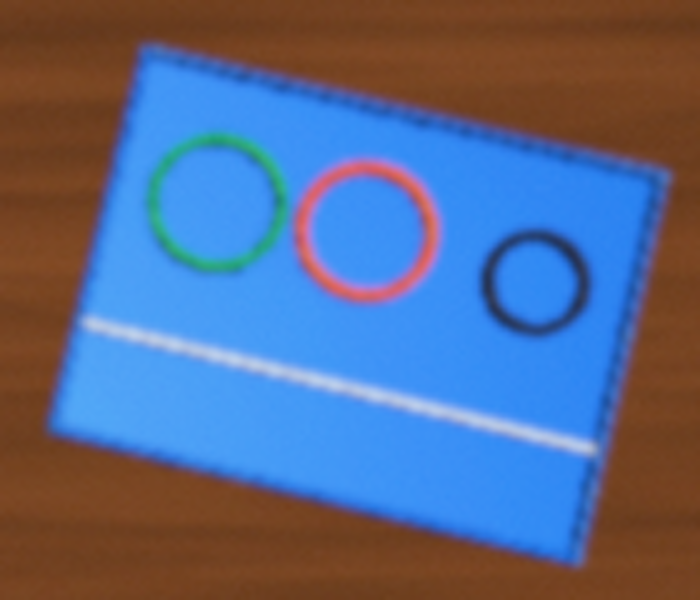

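```bash
python3 - <<'E'
from h import *
im,d,m=load('top0')
c1=lambda x,y:((x+.5)/4-.5+100,(y+.5)/4-.5+110)
c2=lambda x,y:((x+.5)/5-.5+270,(y+.5)/5-.5+120)
for n,p,z in [('cupg',c1(452,398),46),('plain',c1(105,417),46),('orange',c1(288,237),46),('amber',c1(263,394),60),('clear',c1(453,219),60),
 ('band',c1(75,265),22),('probe tail',c1(80.5,90),22),('probe headend',c1(76.5,349),20),
 ('gcup2',c1(564,276),46),('gcup3',c1(600,404),46),
 ('rg',c2(217,202),14),('ro',c2(367,231),14),('rb',c2(536,282),14),('k1',c2(145,45),14),('k2',c2(668,172),14),('k3',c2(580,563),14),('k4',c2(52,432),14),('rib1',c2(83,322),12),('rib2',c2(595,450),12)]:
    print(n,at_z(m,*p,z)[:2].round(1))
K=np.array([at_z(m,*c2(*p),14)[:2] for p in [(145,45),(668,172),(580,563),(52,432)]])
c=K.mean(0); ey=(K[0]-K[1]+K[3]-K[2]);ex=K[0]-K[3]+K[1]-K[2]
print(c,np.linalg.norm(ey)/2,np.linalg.norm(ex)/2,np.degrees(np.arctan2(ey[1],ey[0])),np.degrees(np.arctan2(ex[1],ex[0])))
E
```

```text
cupg [465.9 104.1]
plain [456.3 322. ]
orange [569.2 207.9]
amber [469.2 220.3]
clear [577.7 101.9]
band [555.4 349.8]
probe tail [670.3 347.9]
probe headend [501.  348.6]
gcup2 [542.5  32.8]
gcup3 [461.2  10.8]
rg [ 592.9 -156.2]
ro [ 576.7 -233.8]
rb [ 549. -320.]
k1 [ 676.6 -120.3]
k2 [ 605.7 -389.8]
k3 [ 403.9 -337. ]
k4 [473.4 -68.1]
rib1 [530.8 -85.4]
rib2 [ 461.7 -347.6]
[ 539.90520707 -228.78200755] 278.20213323675455 209.20236300317256 75.37810037386262 -14.522990978094784
```

```bash
cat >> h.py <<'E'
from scipy.spatial.transform import Rotation as R
def plan(x,y,z,yaw=None,cmd=None,show=True):
    s=arm.read_state();r=R.from_quat(s['ee_rot']).as_matrix();p=s['position']
    y0=np.degrees(np.arctan2(r[1,0],r[0,0]))
    if yaw is None: yaw=y0
    t=(y0-yaw+180)%360-180
    a=np.radians(yaw);xh=np.array([np.cos(a),np.sin(a),0]);yh=np.array([np.sin(a),-np.cos(a),0])
    D=np.array([x,y,z])-p
    print('clk %.2f pos %s yaw %.2f tilt %.2f w %.1f F %s'%(s['clock'],p.round(1),y0,np.degrees(np.arccos(-r[2,2])),s['gripper_width'],s['contact_force'].round(1)))
    print('turn %.2f then shift cm x %.2f y %.2f z %.2f'%(t,D@xh/10,D@yh/10,-D[2]/10), 'rows',np.linalg.norm(D)/41.7)
E
python3 -c "
from h import *
plan(555,349,180,0)"
```

```text
clk 0.10 pos [262.5 566.7 230.4] yaw -24.86 tilt 0.11 w 85.3 F [0.2 0.2 0.2]
turn -24.86 then shift cm x 29.25 y 21.77 z 5.04 rows 8.827250344468288
```

>>> servo_tool(rows=[{"turn":-6.2},{"turn":-6.2},{"turn":-6.2},{"turn":-6.2}])

```text
invalid input at $.rows[0]: expected keys fingers, x, y, z, turn
```

>>> servo_tool(rows=[{"x":2.9,"y":2.2,"z":0.5},{"x":2.9,"y":2.2,"z":0.5},{"x":2.9,"y":2.2,"z":0.5},{"x":2.9,"y":2.2,"z":0.5},{"x":2.9,"y":2.2,"z":0.5},{"x":2.9,"y":2.2,"z":0.5},{"x":2.9,"y":2.2,"z":0.5},{"x":2.9,"y":2.2,"z":0.5},{"x":2.9,"y":2.1,"z":0.5},{"x":2.9,"y":2.1,"z":0.5}])

```text
invalid input at $.rows[0]: expected keys fingers, x, y, z, turn
```

```bash
python3 -c "
from h import *
plan(555,349,120,0)
snap('wrist','w1')"
```

```text
clk 0.10 pos [262.5 566.7 230.4] yaw -24.86 tilt 0.11 w 85.3 F [0.2 0.2 0.2]
turn -24.86 then shift cm x 29.25 y 21.77 z 11.04 rows 9.13598160508849
```

View pics/w1.png

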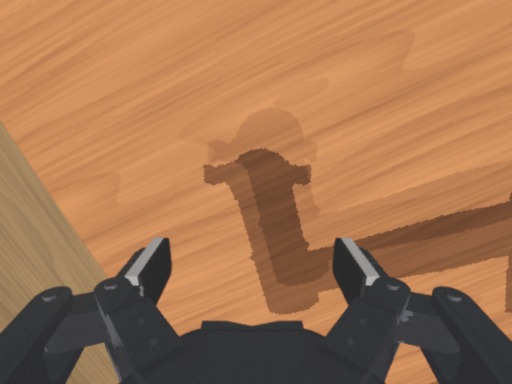

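The calls were refused because every row needs all five keys. The wrist view shows only bare table, with the fingertips at about (165,245) and (340,245). I'm resending with full rows.

>>> servo_tool(rows=[{"fingers":8.5,"x":0,"y":0,"z":0,"turn":-6.2},{"fingers":8.5,"x":0,"y":0,"z":0,"turn":-6.2},{"fingers":8.5,"x":0,"y":0,"z":0,"turn":-6.2},{"fingers":8.5,"x":0,"y":0,"z":0,"turn":-6.2}])

```text
clock: 0.48
position: [262.6, 566.9, 230.8]
ee_rot: [1.0, 0.002, -0.0, 0.0]
contact_force: [-0.3, 0.3, -0.7]
gripper_width: 84.8
```

>>> servo_tool(rows=[{"fingers":5,"x":2.9,"y":2.2,"z":0.5,"turn":0},{"fingers":5,"x":2.9,"y":2.2,"z":0.5,"turn":0},{"fingers":5,"x":2.9,"y":2.2,"z":0.5,"turn":0},{"fingers":5,"x":2.9,"y":2.2,"z":0.5,"turn":0},{"fingers":5,"x":2.9,"y":2.2,"z":0.5,"turn":0},{"fingers":5,"x":2.9,"y":2.2,"z":0.5,"turn":0},{"fingers":5,"x":2.9,"y":2.2,"z":0.5,"turn":0},{"fingers":5,"x":2.9,"y":2.2,"z":0.5,"turn":0},{"fingers":5,"x":2.9,"y":2.1,"z":0.5,"turn":0},{"fingers":5,"x":2.9,"y":2.1,"z":0.5,"turn":0}])

```text
clock: 1.32
position: [553.5, 347.4, 180.8]
ee_rot: [1.0, -0.0, -0.0, 0.0]
contact_force: [-0.3, 1.3, 0.2]
gripper_width: 49.9
```

```bash
python3 -c "
from h import *
plan(555,349,120,0)
snap('wrist','w2')"
```

```text
clk 1.32 pos [553.5 347.4 180.8] yaw -0.05 tilt 0.04 w 49.9 F [-0.3  1.3  0.2]
turn -0.05 then shift cm x 0.15 y -0.16 z 6.08 rows 1.4582890885693687
```

View pics/w2.png

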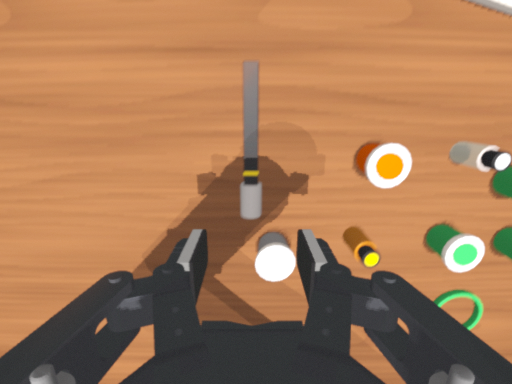

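The probe is in view: band at about (251,173), tail (251,62) and head end (251,218). The plain cup is at (275,256). I'll measure from this view.

```bash
python3 - <<'E'
from h import *
crop('w2',200,40,420,300,3,'w2c')
im,d,m=load('w2')
for n,u,v,z in [('band',251,173,22),('tail',251,61,22),('head',251,218,22),('bar edge',251,100,22),('orange',389,166,46),('amber',371,259,60),('plain',275,256,46)]:
    print(n,at_z(m,u,v,z).round(1),at_d(m,u,v,d[v,u]).round(1))
E
```

```text
band [561.7 343.8  22. ] [561.4 343.8  20.6]
tail [676.1 343.1  22. ] [680.  343.   -3.5]
head [508.1 344.2  22. ] [508.2 344.2  22.4]
bar edge [638.9 343.3  22. ] [639.  343.3  19.8]
orange [573.8 202.9  46. ] [573.2 201.4  43.1]
amber [475.2 215.5  60. ] [474.1 214.6  58.2]
plain [471.9 317.6  46. ] [470.5 317.3  43.5]
```

View pics/w2c.png

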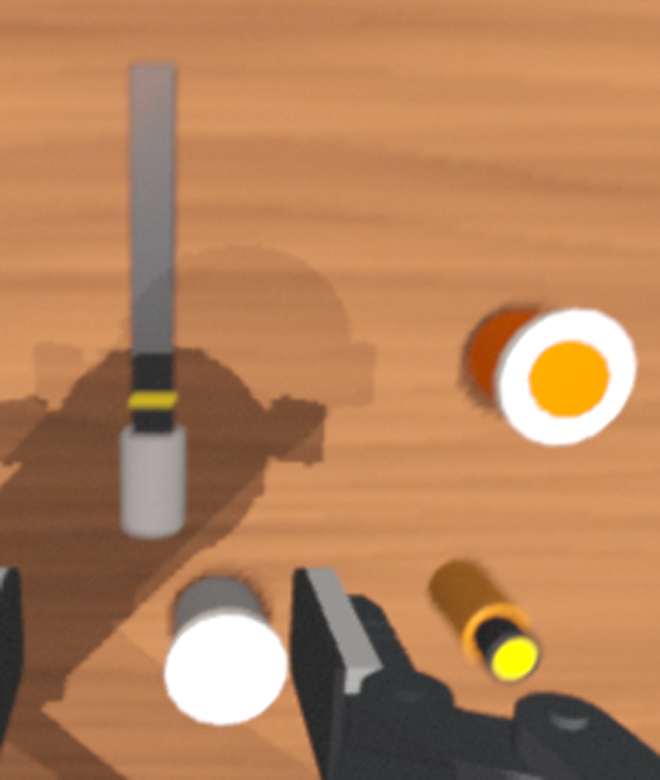

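```bash
cat >> h.py <<'E'
def proj(m,X):
    P=np.array(m['pose']);c=P[:3,:3].T@(np.array(X)-P[:3,3]);x,y=c[0]/c[2],c[1]/c[2];s=1+m['k1']*(x*x+y*y)
    return np.array([m['fx']*x*s+m['cx'],m['fy']*y*s+m['cy'],c[2]])
E
python3 - <<'E'
from h import *
im,d,m=load('w2')
print(np.array(m['pose']).round(3),m['cx'],m['cy'],m['fx'])
print(proj(m,[553.5,347.4,180.8]),proj(m,[553.5,347.4+25,186]),proj(m,[553.5,347.4-25,186]))
print(d[236,200],d[236,304])
im,d,s=load('side0')
for n,X in dict(band_t=(555.4,349.8,22),band_w=(561.7,343.8,22),or_t=(569.2,207.9,46),or_w=(573.8,202.9,46)).items(): print(n,proj(s,X))
crop('side0',180,80,290,190,7,'s0c')
E
```

```text
[[-6.00000e-03 -9.58000e-01 -2.87000e-01  6.30905e+02]
 [-1.00000e+00  7.00000e-03 -0.00000e+00  3.43321e+02]
 [ 2.00000e-03  2.87000e-01 -9.58000e-01  3.21014e+02]
 [ 0.00000e+00  0.00000e+00  0.00000e+00  1.00000e+00]] 251.68904547378048 190.60206724443188 276.4439342518267
[244.78340986 250.49572417 156.52310547] [199.10580228 255.39563861 151.53231648] [290.0834794  254.83039948 151.55088283]
138.65747 139.2238
band_t [ 230.33806042  102.27178192 1291.50395942]
band_w [ 233.2053638   103.15085073 1288.88803105]
or_t [ 250.87323192  127.21283028 1185.73016918]
or_w [ 253.25763628  128.1041222  1183.42516266]
```

View pics/s0c.png

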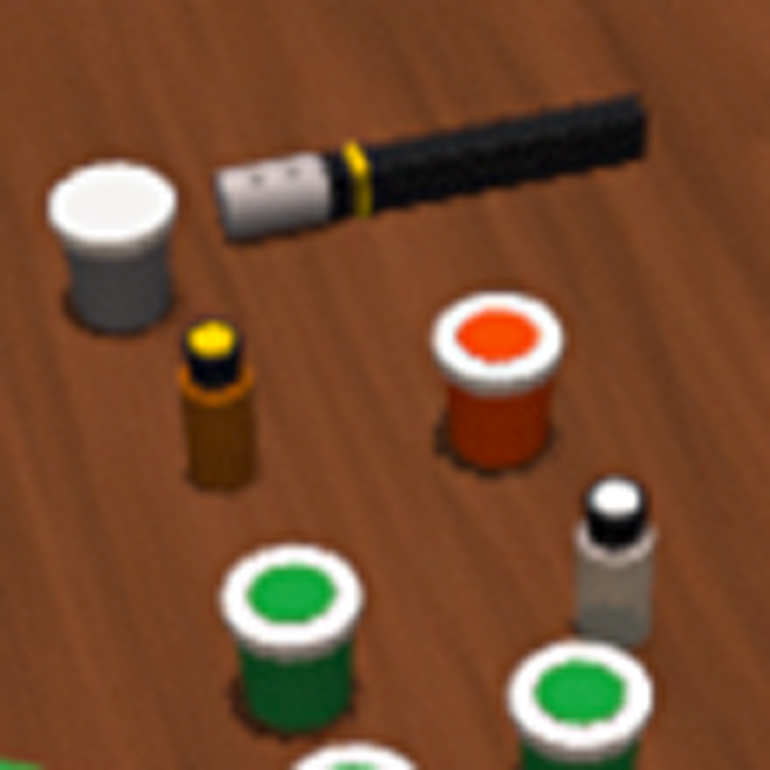

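The side view agrees with the top camera: orange dot at (250.7,127.4), predicted (250.9,127.2). The wrist camera reads about +5.5 mm off in tool x and y, and the fingertips show the same offset. I'll trust the top camera, so the band is at about (555, 348.6).

>>> servo_tool(rows=[{"fingers":5,"x":0.2,"y":-0.1,"z":2.5,"turn":0},{"fingers":5,"x":0,"y":0,"z":2.5,"turn":0},{"fingers":5,"x":0,"y":0,"z":2.5,"turn":0},{"fingers":5,"x":0,"y":0,"z":2.5,"turn":0},{"fingers":5,"x":0,"y":0,"z":2.5,"turn":0},{"fingers":5,"x":0,"y":0,"z":1.5,"turn":0},{"fingers":5,"x":0,"y":0,"z":1,"turn":0},{"fingers":5,"x":0,"y":0,"z":1,"turn":0},{"fingers":5,"x":0,"y":0,"z":0,"turn":0}])

```text
clock: 2.12
position: [553.6, 349.2, 19.3]
ee_rot: [1.0, -0.001, -0.001, 0.001]
contact_force: [-1.2, -0.5, 0.2]
gripper_width: 50.0
```

```bash
python3 -c "
from h import *
plan(555,348.6,7,0)
snap('side','s1');snap('wrist','w3')
crop('s1',180,60,300,150,6,'s1c')"
```

```text
clk 2.12 pos [553.6 349.2  19.3] yaw -0.07 tilt 0.19 w 50.0 F [-1.2 -0.5  0.2]
turn -0.07 then shift cm x 0.14 y 0.06 z 1.23 rows 0.2978579500227523
```

View pics/s1c.png

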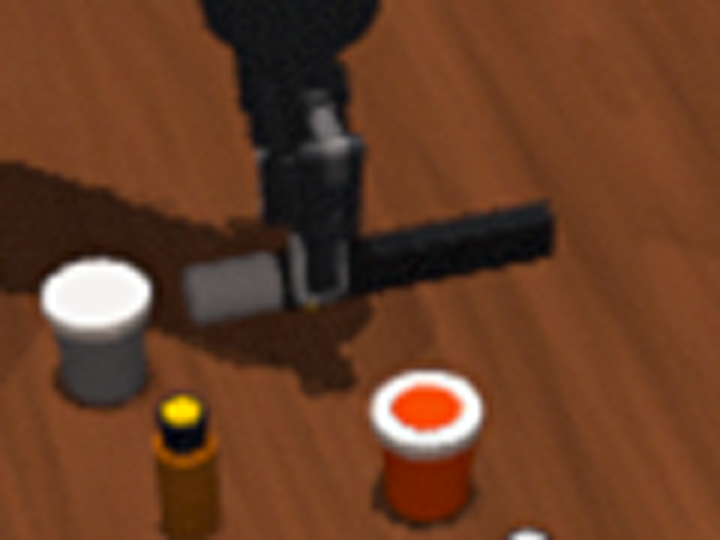

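View pics/w3.png

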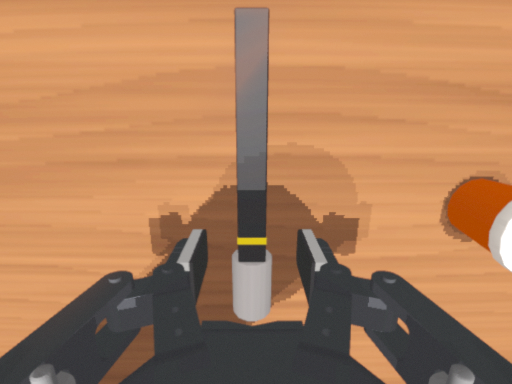

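The pads straddle the bar evenly, with the yellow band at (252,241) between the tips. I'm shifting slightly away from the head, lowering 12 mm and closing.

>>> servo_tool(rows=[{"fingers":5,"x":0.3,"y":0.1,"z":0.6,"turn":0},{"fingers":5,"x":0,"y":0,"z":0.6,"turn":0},{"fingers":0,"x":0,"y":0,"z":0,"turn":0},{"fingers":0,"x":0,"y":0,"z":0,"turn":0},{"fingers":0,"x":0,"y":0,"z":0,"turn":0},{"fingers":0,"x":0,"y":0,"z":0,"turn":0},{"fingers":0,"x":0,"y":0,"z":0,"turn":0},{"fingers":0,"x":0,"y":0,"z":0,"turn":0}])

```text
clock: 2.88
position: [557.7, 349.0, 9.8]
ee_rot: [1.0, -0.0, 0.0, -0.0]
contact_force: [0.2, 0.4, 0.8]
gripper_width: 14.2
```

>>> servo_tool(rows=[{"fingers":0,"x":0,"y":0,"z":-0.5,"turn":0},{"fingers":0,"x":0,"y":0,"z":-0.5,"turn":0},{"fingers":0,"x":0,"y":0,"z":-0.5,"turn":0},{"fingers":0,"x":0,"y":0,"z":0,"turn":0}])

```text
clock: 3.22
position: [558.0, 349.3, 25.6]
ee_rot: [1.0, -0.0, 0.001, -0.001]
contact_force: [-0.4, 0.5, -3.2]
gripper_width: 14.7
```

```bash
python3 -c "
from h import *
plan(555,348.6,7,0)
snap('side','s2');snap('wrist','w4')
crop('s2',180,60,300,150,6,'s2c')"
```

```text
clk 3.22 pos [558.  349.3  25.6] yaw -0.04 tilt 0.12 w 14.7 F [-0.4  0.5 -3.2]
turn -0.04 then shift cm x -0.30 y 0.07 z 1.86 rows 0.4517028160853679
```

View pics/s2c.png

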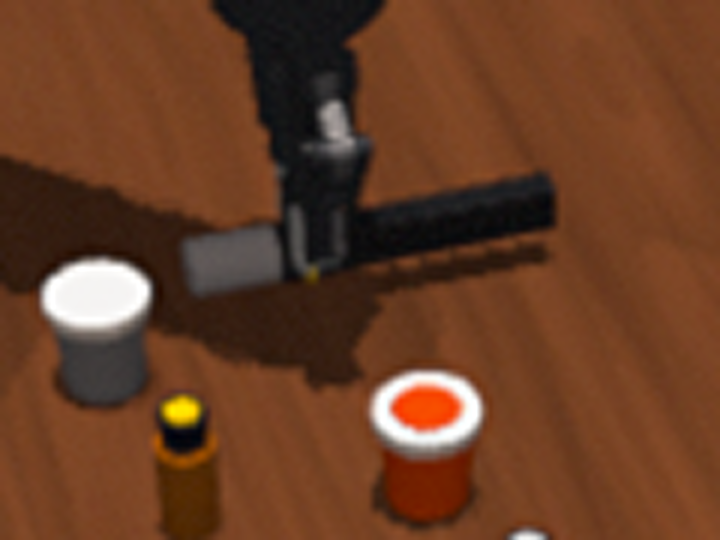

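View pics/w4.png

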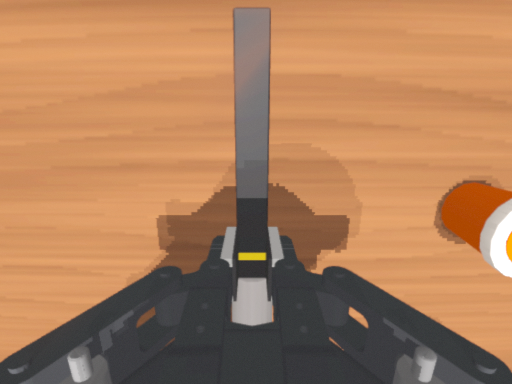

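The probe is up and level, held about 2–3 mm from its mark. Next: lift further, then turn to match the channel.

>>> servo_tool(rows=[{"fingers":0,"x":0,"y":0,"z":-1.5,"turn":0},{"fingers":0,"x":0,"y":0,"z":-2.5,"turn":0},{"fingers":0,"x":0,"y":0,"z":-2.5,"turn":0},{"fingers":0,"x":0,"y":0,"z":-2.5,"turn":0},{"fingers":0,"x":0,"y":0,"z":-2,"turn":3},{"fingers":0,"x":0,"y":0,"z":-1,"turn":5},{"fingers":0,"x":0,"y":0,"z":0,"turn":6},{"fingers":0,"x":0,"y":0,"z":0,"turn":6},{"fingers":0,"x":0,"y":0,"z":0,"turn":6},{"fingers":0,"x":0,"y":0,"z":0,"turn":6}])

```text
clock: 4.15
position: [557.0, 348.5, 143.9]
ee_rot: [0.96, -0.279, -0.0, 0.0]
contact_force: [-0.4, 0.2, -2.0]
gripper_width: 14.1
```

>>> servo_tool(rows=[{"fingers":0,"x":0,"y":0,"z":0,"turn":7},{"fingers":0,"x":0,"y":0,"z":0,"turn":7},{"fingers":0,"x":0,"y":0,"z":0,"turn":7},{"fingers":0,"x":0,"y":0,"z":0,"turn":7},{"fingers":0,"x":0,"y":0,"z":0,"turn":7},{"fingers":0,"x":0,"y":0,"z":0,"turn":7},{"fingers":0,"x":0,"y":0,"z":0,"turn":7},{"fingers":0,"x":0,"y":0,"z":0,"turn":7},{"fingers":0,"x":0,"y":0,"z":0,"turn":7},{"fingers":0,"x":0,"y":0,"z":0,"turn":6}])

```text
clock: 4.98
position: [557.0, 348.6, 143.7]
ee_rot: [-0.633, 0.774, 0.0, -0.001]
contact_force: [0.0, -1.0, -1.5]
gripper_width: 14.5
```

```bash
python3 -c "
from h import *
plan(475.6,-182.2,140,-104.6)"
```

```text
clk 4.98 pos [557.  348.6 143.7] yaw -101.40 tilt 0.07 w 14.5 F [ 0.  -1.  -1.5]
turn 3.20 then shift cm x 53.42 y -5.50 z 0.37 rows 12.87738554571064
```

>>> servo_tool(rows=[{"fingers":0,"x":0,"y":0,"z":0,"turn":3.2},{"fingers":0,"x":1.5,"y":-0.2,"z":0,"turn":0},{"fingers":0,"x":3,"y":-0.3,"z":0,"turn":0},{"fingers":0,"x":3.5,"y":-0.4,"z":0,"turn":0},{"fingers":0,"x":3.5,"y":-0.4,"z":0,"turn":0},{"fingers":0,"x":3.5,"y":-0.4,"z":0,"turn":0},{"fingers":0,"x":3.5,"y":-0.4,"z":0,"turn":0},{"fingers":0,"x":3.5,"y":-0.4,"z":0,"turn":0},{"fingers":0,"x":3.5,"y":-0.4,"z":0,"turn":0},{"fingers":0,"x":3.5,"y":-0.4,"z":0,"turn":0}])

```text
clock: 5.82
position: [517.1, 58.0, 144.2]
ee_rot: [-0.614, 0.789, 0.0, -0.0]
contact_force: [1.6, -0.7, -1.7]
gripper_width: 14.0
```

>>> servo_tool(rows=[{"fingers":0,"x":3.5,"y":-0.4,"z":0,"turn":0},{"fingers":0,"x":3.5,"y":-0.4,"z":0,"turn":0},{"fingers":0,"x":3.5,"y":-0.4,"z":0,"turn":0},{"fingers":0,"x":3.5,"y":-0.4,"z":0,"turn":0},{"fingers":0,"x":3.5,"y":-0.4,"z":0,"turn":0},{"fingers":0,"x":3.5,"y":-0.4,"z":0,"turn":0},{"fingers":0,"x":2.5,"y":-0.3,"z":0,"turn":0},{"fingers":0,"x":1,"y":0,"z":0,"turn":0},{"fingers":0,"x":0,"y":0,"z":0,"turn":0}])

```text
clock: 6.57
position: [482.9, -186.2, 144.0]
ee_rot: [-0.612, 0.79, 0.0, -0.0]
contact_force: [-0.0, -0.5, -2.7]
gripper_width: 14.4
```

```bash
python3 -c "
from h import *
plan(475.6,-182.2,40,-104.6)
snap('wrist','w5');snap('top','t5');crop('t5',270,90,410,240,5,'t5c')"
```

```text
clk 6.57 pos [ 482.9 -186.2  144. ] yaw -104.46 tilt 0.05 w 14.4 F [-0.  -0.5 -2.7]
turn 0.14 then shift cm x -0.21 y 0.81 z 10.40 rows 2.501334127455919
```

View pics/w5.png

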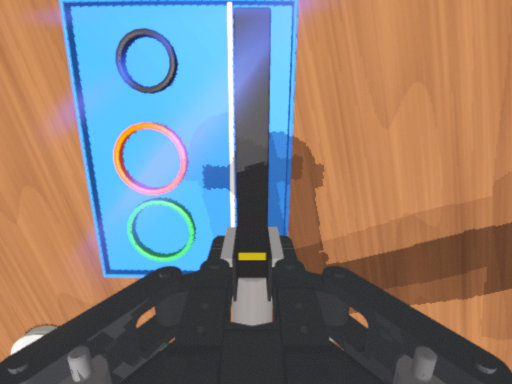

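View pics/t5c.png

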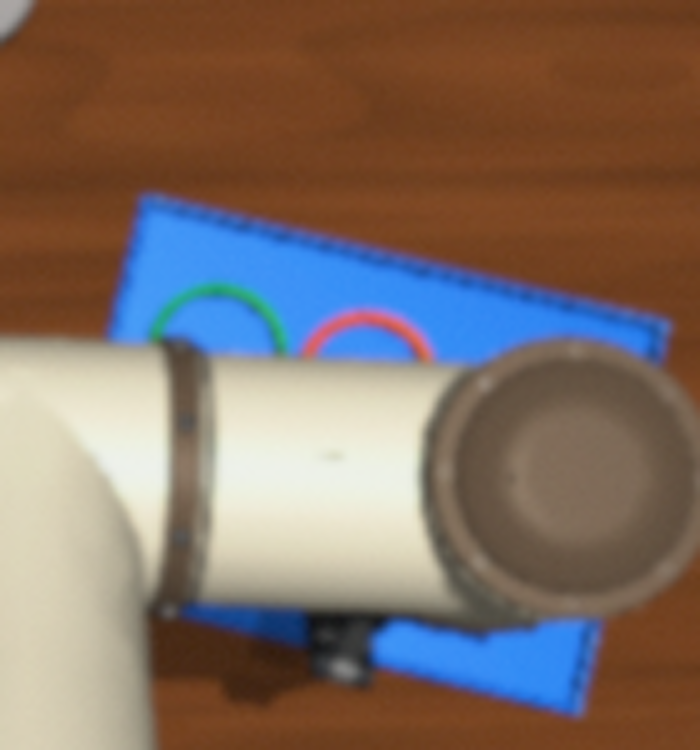

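Wrist view: the probe lies parallel to the rib (231,100). It needs about 8 mm to the right to be centred, which matches the computed shift.

>>> servo_tool(rows=[{"fingers":0,"x":-0.2,"y":0.8,"z":1,"turn":0},{"fingers":0,"x":0,"y":0,"z":2,"turn":0},{"fingers":0,"x":0,"y":0,"z":2.5,"turn":0},{"fingers":0,"x":0,"y":0,"z":2.5,"turn":0},{"fingers":0,"x":0,"y":0,"z":1.5,"turn":0},{"fingers":0,"x":0,"y":0,"z":0.7,"turn":0},{"fingers":0,"x":0,"y":0,"z":0,"turn":0}])

```text
clock: 7.25
position: [476.0, -179.4, 40.9]
ee_rot: [-0.615, 0.789, 0.001, -0.001]
contact_force: [0.8, -0.4, -3.0]
gripper_width: 14.0
```

```bash
python3 -c "
from h import *
plan(475.6,-182.2,14,-104.6)
snap('wrist','w6');snap('side','s6');crop('s6',190,200,390,370,4,'s6c')"
```

```text
clk 7.25 pos [ 476.  -179.4   40.9] yaw -104.15 tilt 0.20 w 14.0 F [ 0.8 -0.4 -3. ]
turn 0.45 then shift cm x 0.28 y -0.03 z 2.69 rows 0.6486754876455468
```

View pics/w6.png

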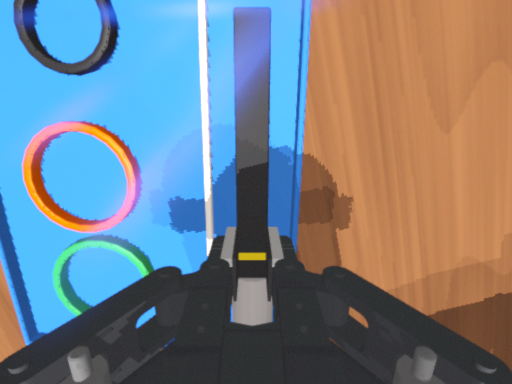

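View pics/s6c.png

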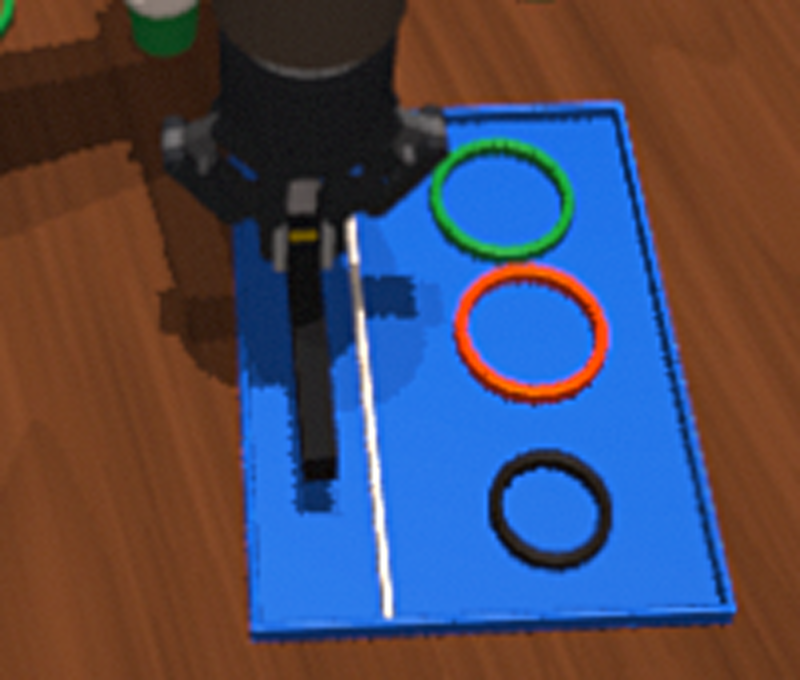

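The probe is centred between the rib (u≈207) and the wall (u≈300). Lowering it now.

>>> servo_tool(rows=[{"fingers":0,"x":0.2,"y":0,"z":1,"turn":0},{"fingers":0,"x":0,"y":0,"z":0.8,"turn":0},{"fingers":0,"x":0,"y":0,"z":0.4,"turn":0},{"fingers":0,"x":0,"y":0,"z":0.2,"turn":0},{"fingers":0,"x":0,"y":0,"z":0.1,"turn":0},{"fingers":0,"x":0,"y":0,"z":0,"turn":0}])

```text
clock: 7.85
position: [476.1, -182.6, 17.1]
ee_rot: [-0.614, 0.789, 0.0, -0.0]
contact_force: [0.3, -0.4, -2.8]
gripper_width: 14.4
```

```bash
python3 -c "
from h import *
plan(475.6,-182.2,14,-104.6)
snap('side','s7');crop('s7',220,230,320,330,6,'s7c')"
```

```text
clk 7.85 pos [ 476.1 -182.6   17.1] yaw -104.26 tilt 0.01 w 14.4 F [ 0.3 -0.4 -2.8]
turn 0.34 then shift cm x -0.02 y 0.06 z 0.31 rows 0.07701241490963733
```

View pics/s7c.png

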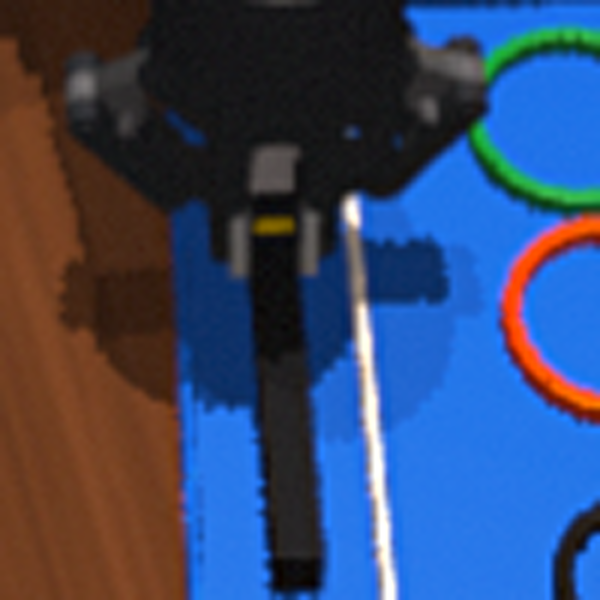

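>>> servo_tool(rows=[{"fingers":0,"x":0,"y":0,"z":0.2,"turn":0},{"fingers":0,"x":0,"y":0,"z":0.1,"turn":0},{"fingers":0,"x":0,"y":0,"z":0,"turn":0}])

```text
clock: 8.15
position: [476.0, -182.5, 14.2]
ee_rot: [-0.614, 0.789, 0.0, -0.0]
contact_force: [-0.4, -0.3, -2.6]
gripper_width: 14.5
```

>>> servo_tool(rows=[{"fingers":0,"x":0,"y":0,"z":0.1,"turn":0},{"fingers":0,"x":0,"y":0,"z":0,"turn":0}])

```text
clock: 8.32
position: [476.3, -182.5, 13.7]
ee_rot: [-0.614, 0.789, -0.0, 0.0]
contact_force: [-0.6, -0.1, 1.5]
gripper_width: 13.9
```

Contact is made: the force turned from −2.6 to +1.5 N. I'll open narrowly so the fingers clear the channel walls, then rise.

>>> servo_tool(rows=[{"fingers":2.2,"x":0,"y":0,"z":0,"turn":0},{"fingers":2.2,"x":0,"y":0,"z":0,"turn":0},{"fingers":2.2,"x":0,"y":0,"z":0,"turn":0},{"fingers":2.2,"x":0,"y":0,"z":-0.5,"turn":0},{"fingers":2.2,"x":0,"y":0,"z":-1,"turn":0},{"fingers":2.2,"x":0,"y":0,"z":-2,"turn":0},{"fingers":5,"x":0,"y":0,"z":-3,"turn":0},{"fingers":7.5,"x":0,"y":0,"z":-3,"turn":0},{"fingers":7.5,"x":0,"y":0,"z":-3,"turn":0},{"fingers":7.5,"x":0,"y":0,"z":0,"turn":0}])

```text
clock: 9.15
position: [480.3, -183.3, 145.7]
ee_rot: [-0.615, 0.789, -0.005, 0.005]
contact_force: [0.8, 0.3, 0.7]
gripper_width: 69.3
```

```bash
python3 -c "
from h import *
plan(465.9,104.1,140,-104.6)
snap('wrist','w8')"
```

```text
clk 9.15 pos [ 480.3 -183.3  145.7] yaw -104.15 tilt 0.82 w 69.3 F [0.8 0.3 0.7]
turn 0.45 then shift cm x -27.45 y 8.64 z 0.57 rows 6.903198530170333
```

View pics/w8.png

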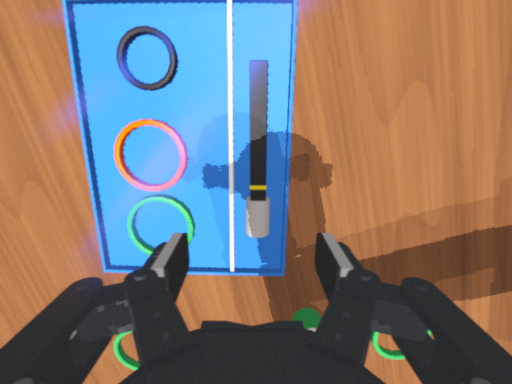

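The probe lies in the channel, band at (258,188), clear of rib and wall. I'll cross-check the ring centres from this view, then go to the green cup.

```bash
python3 - <<'E'
from h import *
im,d,m=load('w8')
a=np.radians(-104.15);off=5.5*np.array([np.cos(a),np.sin(a)])+5.3*np.array([np.sin(a),-np.cos(a)])
for n,u,v in [('g',160,225.5),('o',150,155),('b',147,58)]: print(n,(at_z(m,u,v,14)[:2]-off).round(1))
for n,u,v in [('tail',259,60),('head',258,237),('band',258,188)]: print(n,(at_z(m,u,v,26)[:2]-off).round(1))
E
```

```text
g [ 593.7 -157. ]
o [ 577.7 -231.3]
b [ 550.1 -315.6]
tail [ 453.  -286.7]
head [ 493.8 -124.5]
band [ 481.3 -175.6]
```

>>> servo_tool(rows=[{"fingers":7.5,"x":-2,"y":0.6,"z":0,"turn":0.4},{"fingers":7.5,"x":-3.5,"y":1.1,"z":0,"turn":0},{"fingers":7.5,"x":-3.5,"y":1.1,"z":0,"turn":0},{"fingers":7.5,"x":-3.5,"y":1.1,"z":0,"turn":0},{"fingers":7.5,"x":-3.5,"y":1.1,"z":0,"turn":0},{"fingers":7.5,"x":-3.5,"y":1.1,"z":0,"turn":0},{"fingers":7.5,"x":-3.5,"y":1.1,"z":0,"turn":0},{"fingers":7.5,"x":-3,"y":1,"z":0,"turn":0},{"fingers":7.5,"x":-1.5,"y":0.5,"z":0,"turn":0},{"fingers":7.5,"x":0,"y":0,"z":0,"turn":0}])

```text
clock: 10.03
position: [461.2, 108.2, 138.2]
ee_rot: [-0.613, 0.79, 0.0, 0.0]
contact_force: [-0.4, -0.9, 0.0]
gripper_width: 74.6
```

```bash
python3 -c "
from h import *
plan(465.9,104.1,70,-104.6)
snap('wrist','w9')"
```

```text
clk 10.03 pos [461.2 108.2 138.2] yaw -104.41 tilt 0.01 w 74.6 F [-0.4 -0.9  0. ]
turn 0.19 then shift cm x 0.28 y -0.56 z 6.82 rows 1.6430153846380817
```

View pics/w9.png

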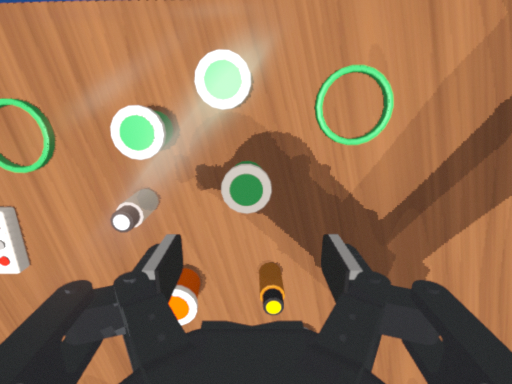

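Ring centres agree within about 4 mm, so I'll use the means. The target cup is at (246,188), with the other two green cups behind it. I'm descending on it.

>>> servo_tool(rows=[{"fingers":7.5,"x":0.3,"y":-0.6,"z":1.5,"turn":0},{"fingers":7.5,"x":0,"y":0,"z":2.5,"turn":0},{"fingers":7.5,"x":0,"y":0,"z":2.5,"turn":0},{"fingers":7.5,"x":0,"y":0,"z":2,"turn":0},{"fingers":7.5,"x":0,"y":0,"z":0,"turn":0}])

```text
clock: 10.5
position: [463.4, 98.4, 49.7]
ee_rot: [-0.61, 0.792, 0.001, -0.005]
contact_force: [-0.1, -0.4, -0.9]
gripper_width: 74.9
```

```bash
python3 -c "
from h import *
plan(465.9,104.1,24,-104.6)
snap('wrist','w10')"
```

```text
clk 10.50 pos [463.4  98.4  49.7] yaw -104.81 tilt 0.54 w 74.9 F [-0.1 -0.4 -0.9]
turn -0.21 then shift cm x -0.62 y -0.10 z 2.57 rows 0.6349583973743117
```

View pics/w10.png

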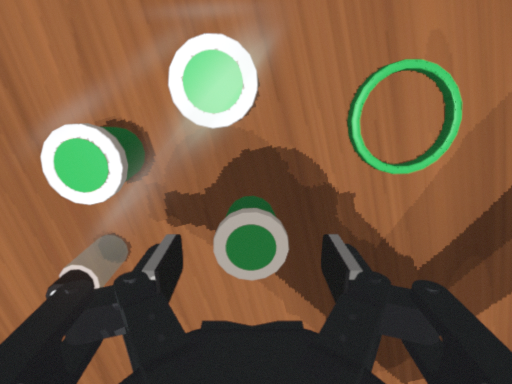

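>>> servo_tool(rows=[{"fingers":7.5,"x":0,"y":0,"z":1.3,"turn":0},{"fingers":7.5,"x":0,"y":0,"z":1.2,"turn":0},{"fingers":7.5,"x":0,"y":0,"z":0,"turn":0},{"fingers":7.5,"x":0,"y":0,"z":0,"turn":0}])

```text
clock: 10.88
position: [466.9, 100.9, 29.2]
ee_rot: [-0.611, 0.792, -0.0, 0.0]
contact_force: [0.2, 0.0, -0.4]
gripper_width: 75.3
```

```bash
python3 -c "
from h import *
plan(465.9,104.1,24,-104.6)"
```

```text
clk 10.88 pos [466.9 100.9  29.2] yaw -104.67 tilt 0.05 w 75.3 F [ 0.2  0.  -0.4]
turn -0.07 then shift cm x -0.29 y 0.18 z 0.52 rows 0.14937341510531912
```

>>> servo_tool(rows=[{"fingers":7.5,"x":-0.3,"y":0.2,"z":0.9,"turn":0},{"fingers":7.5,"x":0,"y":0,"z":0,"turn":0},{"fingers":3,"x":0,"y":0,"z":0,"turn":0},{"fingers":3,"x":0,"y":0,"z":0,"turn":0},{"fingers":3,"x":0,"y":0,"z":0,"turn":0},{"fingers":3,"x":0,"y":0,"z":0,"turn":0},{"fingers":3,"x":0,"y":0,"z":0,"turn":0},{"fingers":3,"x":0,"y":0,"z":0,"turn":0}])

```text
clock: 11.55
position: [465.5, 104.7, 20.0]
ee_rot: [-0.611, 0.791, -0.0, 0.0]
contact_force: [-1.4, 0.5, 5.8]
gripper_width: 42.9
```

>>> servo_tool(rows=[{"fingers":3,"x":0,"y":0,"z":-1,"turn":0},{"fingers":3,"x":0,"y":0,"z":-2,"turn":0},{"fingers":3,"x":0,"y":0,"z":-3,"turn":0},{"fingers":3,"x":0,"y":0,"z":-3,"turn":0},{"fingers":3,"x":0,"y":0,"z":-2,"turn":0},{"fingers":3,"x":0,"y":0,"z":0,"turn":0}])

```text
clock: 12.05
position: [467.9, 105.8, 133.7]
ee_rot: [-0.612, 0.791, -0.001, 0.005]
contact_force: [1.0, 0.3, -1.0]
gripper_width: 43.0
```

```bash
python3 -c "
from h import *
plan(593,-156.5,130,-104.6)
snap('side','s11');snap('wrist','w11');crop('s11',180,60,300,240,3,'s11c')"
```

```text
clk 12.05 pos [467.9 105.8 133.7] yaw -104.60 tilt 0.57 w 43.0 F [ 1.   0.3 -1. ]
turn 0.00 then shift cm x 22.23 y -18.72 z 0.37 rows 6.969634473426617
```

View pics/s11c.png

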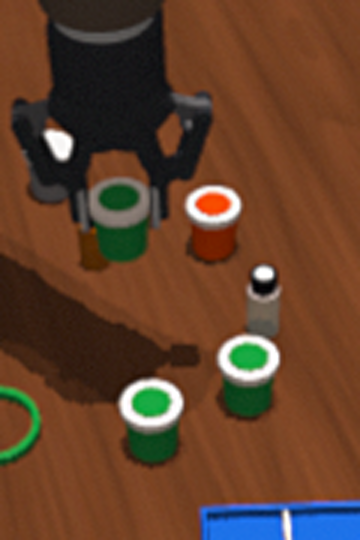

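View pics/w11.png

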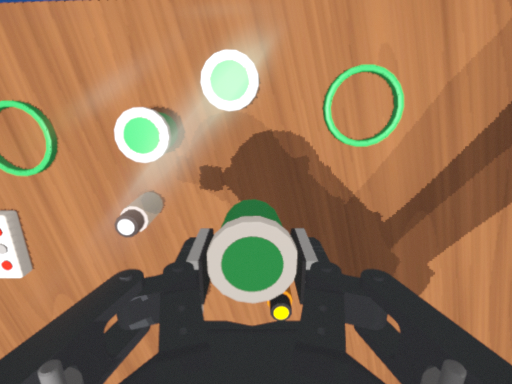

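The green cup is held upright. Carrying it to the green ring.

>>> servo_tool(rows=[{"fingers":3,"x":1.2,"y":-1.0,"z":0,"turn":0},{"fingers":3,"x":2.4,"y":-2,"z":0,"turn":0},{"fingers":3,"x":3,"y":-2.6,"z":0,"turn":0},{"fingers":3,"x":3,"y":-2.6,"z":0,"turn":0},{"fingers":3,"x":3,"y":-2.6,"z":0,"turn":0},{"fingers":3,"x":3,"y":-2.6,"z":0,"turn":0},{"fingers":3,"x":3,"y":-2.5,"z":0,"turn":0},{"fingers":3,"x":2.4,"y":-2,"z":0,"turn":0},{"fingers":3,"x":1.2,"y":-0.8,"z":0,"turn":0},{"fingers":3,"x":0,"y":0,"z":0,"turn":0}])

```text
clock: 12.98
position: [589.6, -160.3, 126.6]
ee_rot: [-0.609, 0.793, 0.001, -0.002]
contact_force: [-0.1, 0.1, -0.6]
gripper_width: 42.6
```

```bash
python3 -c "
from h import *
plan(593,-156.5,60,-104.6)
snap('wrist','w12')"
```

```text
clk 12.98 pos [ 589.6 -160.3  126.6] yaw -104.89 tilt 0.22 w 42.6 F [-0.1  0.1 -0.6]
turn -0.29 then shift cm x -0.45 y -0.24 z 6.66 rows 1.6011561211893683
```

View pics/w12.png

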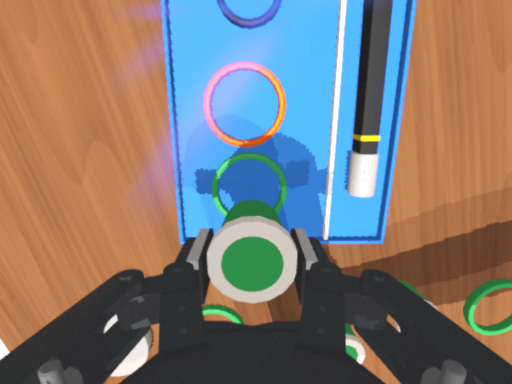

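>>> servo_tool(rows=[{"fingers":3,"x":-0.4,"y":-0.2,"z":1.5,"turn":0},{"fingers":3,"x":0,"y":0,"z":2.5,"turn":0},{"fingers":3,"x":0,"y":0,"z":2,"turn":0},{"fingers":3,"x":0,"y":0,"z":1.5,"turn":0},{"fingers":3,"x":0,"y":0,"z":0,"turn":0},{"fingers":3,"x":0,"y":0,"z":0,"turn":0}])

```text
clock: 13.53
position: [591.8, -152.9, 53.3]
ee_rot: [-0.612, 0.791, 0.001, -0.001]
contact_force: [1.0, 0.9, 0.4]
gripper_width: 43.1
```

```bash
python3 -c "
from h import *
plan(593,-156.5,24,-104.6)
snap('side','s13');snap('wrist','w13');crop('s13',260,160,370,300,5,'s13c')"
```

```text
clk 13.53 pos [ 591.8 -152.9   53.3] yaw -104.56 tilt 0.19 w 43.1 F [1.  0.9 0.4]
turn 0.04 then shift cm x 0.31 y -0.21 z 2.93 rows 0.7088261992023163
```

View pics/s13c.png

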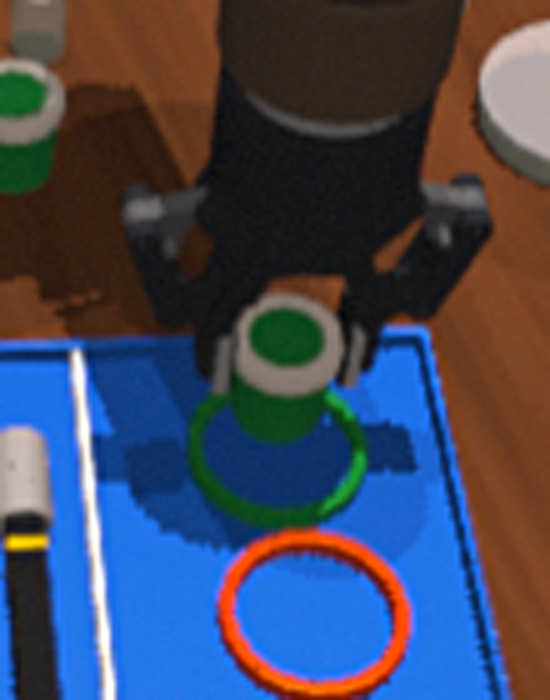

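View pics/w13.png

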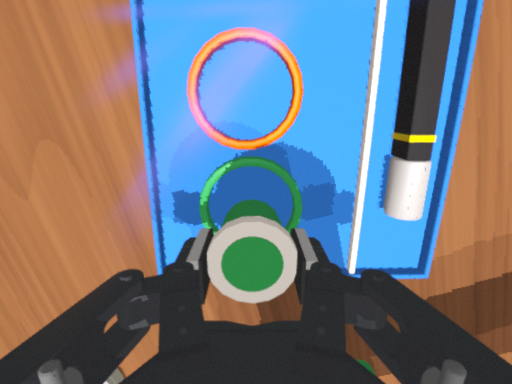

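Ring centre at (251,204) is lined up laterally. I'm making the small computed correction and lowering.

>>> servo_tool(rows=[{"fingers":3,"x":0.2,"y":-0.1,"z":0.8,"turn":0},{"fingers":3,"x":0.1,"y":-0.1,"z":0.8,"turn":0},{"fingers":3,"x":0,"y":0,"z":0.6,"turn":0},{"fingers":3,"x":0,"y":0,"z":0.3,"turn":0},{"fingers":3,"x":0,"y":0,"z":0.2,"turn":0},{"fingers":3,"x":0,"y":0,"z":0,"turn":0}])

```text
clock: 14.13
position: [593.7, -157.7, 26.6]
ee_rot: [-0.611, 0.792, 0.0, -0.0]
contact_force: [-0.7, 0.1, -1.0]
gripper_width: 42.9
```

```bash
python3 -c "
from h import *
plan(593,-156.5,24,-104.6)
snap('side','s14');crop('s14',260,160,370,300,5,'s14c')"
```

```text
clk 14.13 pos [ 593.7 -157.7   26.6] yaw -104.67 tilt 0.07 w 42.9 F [-0.7  0.1 -1. ]
turn -0.07 then shift cm x -0.10 y 0.10 z 0.26 rows 0.07026563368550345
```

View pics/s14c.png

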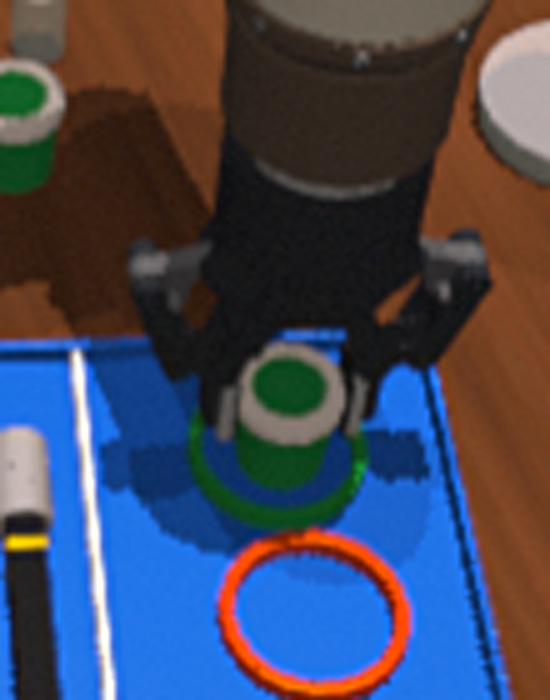

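>>> servo_tool(rows=[{"fingers":3,"x":0,"y":0,"z":0.2,"turn":0},{"fingers":3,"x":0,"y":0,"z":0.1,"turn":0},{"fingers":3,"x":0,"y":0,"z":0,"turn":0}])

```text
clock: 14.43
position: [594.1, -157.6, 24.3]
ee_rot: [-0.611, 0.792, 0.0, 0.0]
contact_force: [0.5, 0.4, -0.1]
gripper_width: 43.0
```

>>> servo_tool(rows=[{"fingers":3,"x":0,"y":0,"z":0.1,"turn":0},{"fingers":3,"x":0,"y":0,"z":0,"turn":0},{"fingers":5.5,"x":0,"y":0,"z":0,"turn":0},{"fingers":6.5,"x":0,"y":0,"z":0,"turn":0},{"fingers":6.5,"x":0,"y":0,"z":0,"turn":0},{"fingers":6.5,"x":0,"y":0,"z":-1,"turn":0},{"fingers":6.5,"x":0,"y":0,"z":-2.5,"turn":0},{"fingers":7.5,"x":0,"y":0,"z":-3.5,"turn":0},{"fingers":7.5,"x":0,"y":0,"z":-3,"turn":0},{"fingers":7.5,"x":0,"y":0,"z":0,"turn":0}])

```text
clock: 15.27
position: [598.6, -158.3, 131.4]
ee_rot: [-0.612, 0.791, -0.005, 0.005]
contact_force: [1.7, -0.6, 1.1]
gripper_width: 74.9
```

```bash
python3 -c "
from h import *
plan(569.2,207.9,125,-104.6)
snap('wrist','w15')"
```

```text
clk 15.27 pos [ 598.6 -158.3  131.4] yaw -104.55 tilt 0.83 w 74.9 F [ 1.7 -0.6  1.1]
turn 0.05 then shift cm x -34.70 y 12.08 z 0.64 rows 8.812512049164404
```

View pics/w15.png

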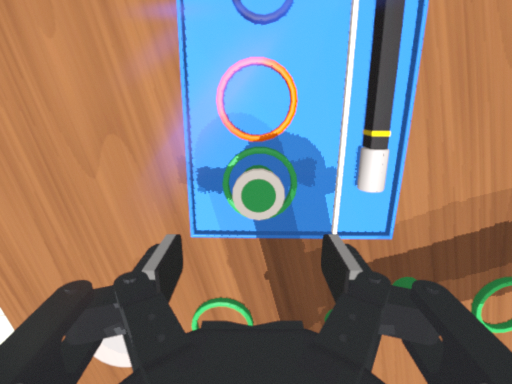

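The green cup stands in its ring: lid at (258,193), ring centre (260,185). On to the orange cup.

>>> servo_tool(rows=[{"fingers":7.5,"x":-2,"y":0.7,"z":0,"turn":0},{"fingers":7.5,"x":-3.7,"y":1.3,"z":0,"turn":0},{"fingers":7.5,"x":-3.8,"y":1.3,"z":0,"turn":0},{"fingers":7.5,"x":-3.8,"y":1.3,"z":0,"turn":0},{"fingers":7.5,"x":-3.8,"y":1.3,"z":0,"turn":0},{"fingers":7.5,"x":-3.8,"y":1.3,"z":0,"turn":0},{"fingers":7.5,"x":-3.8,"y":1.3,"z":0,"turn":0},{"fingers":7.5,"x":-3.8,"y":1.3,"z":0,"turn":0},{"fingers":7.5,"x":-3.5,"y":1.2,"z":0,"turn":0},{"fingers":7.5,"x":-2.2,"y":0.8,"z":0,"turn":0}])

```text
clock: 16.15
position: [565.7, 206.3, 122.8]
ee_rot: [-0.612, 0.791, 0.0, -0.0]
contact_force: [-0.1, -1.1, 0.4]
gripper_width: 75.2
```

>>> servo_tool(rows=[{"fingers":7.5,"x":0,"y":0,"z":0,"turn":0},{"fingers":7.5,"x":0,"y":0,"z":0,"turn":0}])

```text
clock: 16.32
position: [565.7, 204.2, 122.5]
ee_rot: [-0.612, 0.791, 0.0, -0.001]
contact_force: [0.8, -0.4, -0.6]
gripper_width: 75.1
```

```bash
python3 -c "
from h import *
plan(569.2,207.9,50,-104.6)
snap('wrist','w16')"
```

```text
clk 16.32 pos [565.7 204.2 122.5] yaw -104.52 tilt 0.10 w 75.1 F [ 0.8 -0.4 -0.6]
turn 0.08 then shift cm x -0.45 y -0.25 z 7.25 rows 1.743078382499717
```

View pics/w16.png

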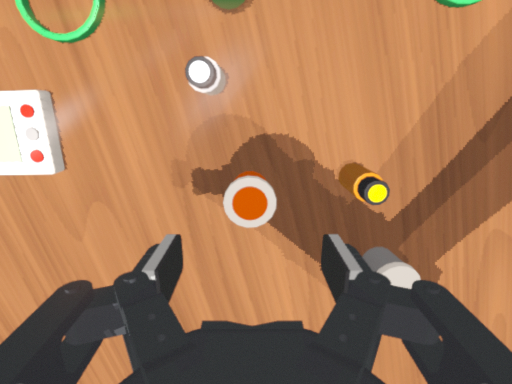

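>>> servo_tool(rows=[{"fingers":7.5,"x":-0.4,"y":-0.2,"z":1.5,"turn":0},{"fingers":7.5,"x":0,"y":0,"z":2.5,"turn":0},{"fingers":7.5,"x":0,"y":0,"z":2,"turn":0},{"fingers":7.5,"x":0,"y":0,"z":1.2,"turn":0},{"fingers":7.5,"x":0,"y":0,"z":0,"turn":0},{"fingers":7.5,"x":0,"y":0,"z":0,"turn":0}])

```text
clock: 16.87
position: [569.3, 204.8, 50.8]
ee_rot: [-0.61, 0.792, -0.0, -0.001]
contact_force: [-0.2, 0.2, 0.3]
gripper_width: 75.0
```

```bash
python3 -c "
from h import *
plan(569.2,207.9,20,-104.6)
snap('wrist','w17')"
```

```text
clk 16.87 pos [569.3 204.8  50.8] yaw -104.76 tilt 0.12 w 75.0 F [-0.2  0.2  0.3]
turn -0.16 then shift cm x -0.30 y 0.09 z 3.08 rows 0.742296818318153
```

View pics/w17.png

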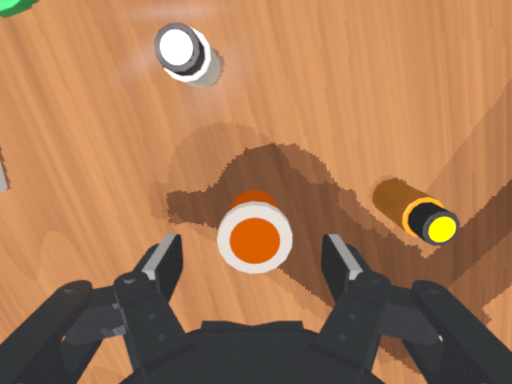

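The orange cup is centred at (255,240) between the pads. Lowering and closing.

>>> servo_tool(rows=[{"fingers":7.5,"x":-0.2,"y":0.1,"z":1.5,"turn":0},{"fingers":7.5,"x":0,"y":0,"z":1.4,"turn":0},{"fingers":7.5,"x":0,"y":0,"z":0.2,"turn":0},{"fingers":3,"x":0,"y":0,"z":0,"turn":0},{"fingers":3,"x":0,"y":0,"z":0,"turn":0},{"fingers":3,"x":0,"y":0,"z":0,"turn":0},{"fingers":3,"x":0,"y":0,"z":0,"turn":0},{"fingers":3,"x":0,"y":0,"z":0,"turn":0},{"fingers":3,"x":0,"y":0,"z":0,"turn":0}])

```text
clock: 17.67
position: [570.0, 209.2, 22.1]
ee_rot: [-0.611, 0.791, -0.0, 0.001]
contact_force: [-0.6, -0.1, 6.7]
gripper_width: 42.5
```

>>> servo_tool(rows=[{"fingers":3,"x":0,"y":0,"z":-1,"turn":0},{"fingers":3,"x":0,"y":0,"z":-2,"turn":0},{"fingers":3,"x":0,"y":0,"z":-3,"turn":0},{"fingers":3,"x":0,"y":0,"z":-3,"turn":0},{"fingers":3,"x":0,"y":0,"z":-2,"turn":0},{"fingers":3,"x":0,"y":0,"z":0,"turn":0},{"fingers":3,"x":0,"y":0,"z":0,"turn":0}])

```text
clock: 18.25
position: [569.3, 209.1, 132.1]
ee_rot: [-0.611, 0.792, 0.0, 0.002]
contact_force: [-0.9, -0.3, -1.3]
gripper_width: 42.8
```

```bash
python3 -c "
from h import *
plan(577,-232.5,130,-104.6)
snap('wrist','w18')"
```

```text
clk 18.25 pos [569.3 209.1 132.1] yaw -104.67 tilt 0.20 w 42.8 F [-0.9 -0.3 -1.3]
turn -0.07 then shift cm x 42.54 y -11.87 z 0.21 rows 10.592132117647315
```

View pics/w18.png

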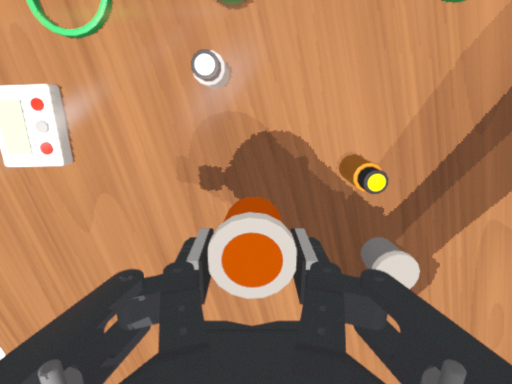

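>>> servo_tool(rows=[{"fingers":3,"x":1.5,"y":-0.4,"z":0,"turn":0},{"fingers":3,"x":2.5,"y":-0.7,"z":0,"turn":0},{"fingers":3,"x":3.5,"y":-1,"z":0,"turn":0},{"fingers":3,"x":3.5,"y":-1,"z":0,"turn":0},{"fingers":3,"x":3.5,"y":-1,"z":0,"turn":0},{"fingers":3,"x":3.5,"y":-1,"z":0,"turn":0},{"fingers":3,"x":3.5,"y":-1,"z":0,"turn":0},{"fingers":3,"x":3.5,"y":-1,"z":0,"turn":0},{"fingers":3,"x":3.5,"y":-1,"z":0,"turn":0},{"fingers":3,"x":3.5,"y":-1,"z":0,"turn":0}])

```text
clock: 19.13
position: [574.3, -126.2, 128.6]
ee_rot: [-0.611, 0.792, 0.001, -0.001]
contact_force: [0.3, -0.1, 0.0]
gripper_width: 42.5
```

>>> servo_tool(rows=[{"fingers":3,"x":3.5,"y":-1,"z":0,"turn":0},{"fingers":3,"x":3.2,"y":-0.9,"z":0,"turn":0},{"fingers":3,"x":2.2,"y":-0.6,"z":0,"turn":0},{"fingers":3,"x":1,"y":-0.3,"z":0,"turn":0},{"fingers":3,"x":0,"y":0,"z":0,"turn":0},{"fingers":3,"x":0,"y":0,"z":0,"turn":0}])

```text
clock: 19.63
position: [577.0, -227.0, 128.9]
ee_rot: [-0.611, 0.792, 0.001, -0.001]
contact_force: [-0.5, 0.6, 0.2]
gripper_width: 42.7
```

```bash
python3 -c "
from h import *
plan(577,-232.5,56,-104.6)
snap('wrist','w19')"
```

```text
clk 19.63 pos [ 577.  -227.   128.9] yaw -104.74 tilt 0.16 w 42.7 F [-0.5  0.6  0.2]
turn -0.14 then shift cm x 0.53 y -0.13 z 7.29 rows 1.7538976019783692
```

View pics/w19.png

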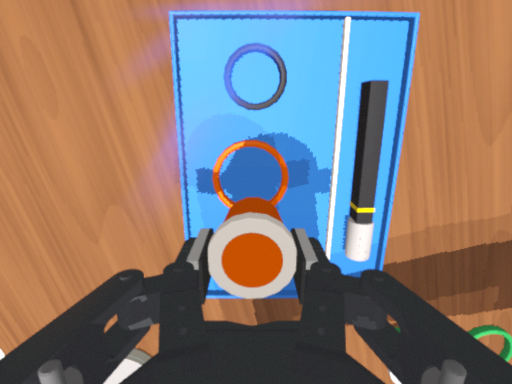

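>>> servo_tool(rows=[{"fingers":3,"x":0.5,"y":-0.1,"z":1.5,"turn":0},{"fingers":3,"x":0,"y":0,"z":2.5,"turn":0},{"fingers":3,"x":0,"y":0,"z":2,"turn":0},{"fingers":3,"x":0,"y":0,"z":1.2,"turn":0},{"fingers":3,"x":0,"y":0,"z":0,"turn":0},{"fingers":3,"x":0,"y":0,"z":0,"turn":0}])

```text
clock: 20.18
position: [578.0, -231.1, 58.2]
ee_rot: [-0.612, 0.791, 0.0, -0.0]
contact_force: [-0.5, 0.7, 0.1]
gripper_width: 42.3
```

```bash
python3 -c "
from h import *
plan(577,-232.5,26,-104.6)
snap('wrist','w20')"
```

```text
clk 20.18 pos [ 578.  -231.1   58.2] yaw -104.55 tilt 0.06 w 42.3 F [-0.5  0.7  0.1]
turn 0.05 then shift cm x 0.16 y 0.06 z 3.22 rows 0.7724042249136651
```

View pics/w20.png

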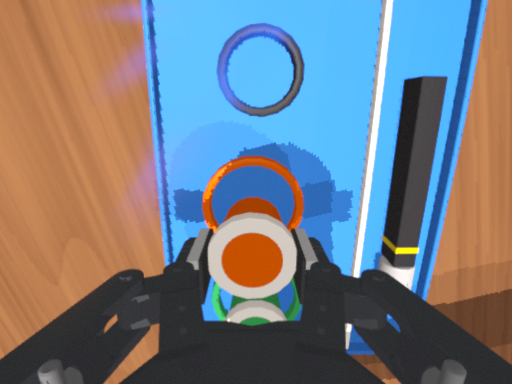

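>>> servo_tool(rows=[{"fingers":3,"x":0.1,"y":0.1,"z":1,"turn":0},{"fingers":3,"x":0,"y":0,"z":0.9,"turn":0},{"fingers":3,"x":0,"y":0,"z":0.6,"turn":0},{"fingers":3,"x":0,"y":0,"z":0.3,"turn":0},{"fingers":3,"x":0,"y":0,"z":0.2,"turn":0},{"fingers":3,"x":0,"y":0,"z":0.1,"turn":0},{"fingers":3,"x":0,"y":0,"z":0,"turn":0},{"fingers":3,"x":0,"y":0,"z":0,"turn":0}])

```text
clock: 20.9
position: [576.8, -232.7, 27.5]
ee_rot: [-0.611, 0.792, -0.0, 0.0]
contact_force: [0.7, 0.1, -1.1]
gripper_width: 42.8
```

```bash
python3 -c "
from h import *
plan(577,-232.5,26,-104.6)
snap('side','s21');crop('s21',260,160,370,300,5,'s21c')"
```

```text
clk 20.90 pos [ 576.8 -232.7   27.5] yaw -104.65 tilt 0.03 w 42.8 F [ 0.7  0.1 -1.1]
turn -0.05 then shift cm x -0.02 y -0.01 z 0.15 rows 0.036961380711845696
```

View pics/s21c.png

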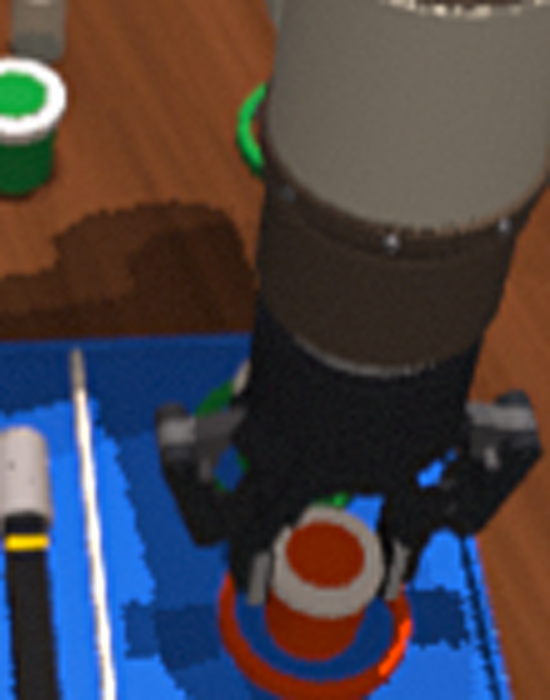

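>>> servo_tool(rows=[{"fingers":3,"x":0,"y":0,"z":0.2,"turn":0},{"fingers":3,"x":0,"y":0,"z":0,"turn":0},{"fingers":3,"x":0,"y":0,"z":0,"turn":0}])

```text
clock: 21.2
position: [577.2, -232.8, 26.1]
ee_rot: [-0.611, 0.791, -0.001, 0.0]
contact_force: [-1.2, -0.2, 3.9]
gripper_width: 42.5
```

Contact at +3.9 N. Releasing and rising.

>>> servo_tool(rows=[{"fingers":5.5,"x":0,"y":0,"z":0,"turn":0},{"fingers":6.5,"x":0,"y":0,"z":0,"turn":0},{"fingers":6.5,"x":0,"y":0,"z":0,"turn":0},{"fingers":6.5,"x":0,"y":0,"z":-1,"turn":0},{"fingers":6.5,"x":0,"y":0,"z":-2.5,"turn":0},{"fingers":5,"x":0,"y":0,"z":-3.5,"turn":0},{"fingers":5,"x":0,"y":0,"z":-3,"turn":0},{"fingers":5,"x":0,"y":0,"z":-1,"turn":0},{"fingers":5,"x":0,"y":0,"z":0,"turn":0},{"fingers":5,"x":0,"y":0,"z":0,"turn":0}])

```text
clock: 22.03
position: [576.4, -232.4, 135.8]
ee_rot: [-0.611, 0.792, -0.0, 0.001]
contact_force: [0.0, -0.3, -0.1]
gripper_width: 50.4
```

```bash
python3 -c "
from h import *
plan(469.2,220.3,140,-104.6)
snap('wrist','w22')"
```

```text
clk 22.03 pos [ 576.4 -232.4  135.8] yaw -104.67 tilt 0.06 w 50.4 F [ 0.  -0.3 -0.1]
turn -0.07 then shift cm x -41.10 y 21.79 z -0.42 rows 11.15678784280612
```

View pics/w22.png

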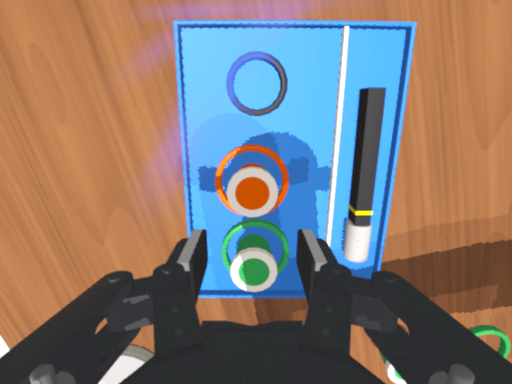

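Both cups stand in their rings: orange lid at (252,193), green lid at (254,270). Now the amber vial.

>>> servo_tool(rows=[{"fingers":5,"x":-1.6,"y":0.8,"z":-0.4,"turn":0},{"fingers":5,"x":-3,"y":1.6,"z":0,"turn":0},{"fingers":5,"x":-3.4,"y":1.8,"z":0,"turn":0},{"fingers":5,"x":-3.4,"y":1.8,"z":0,"turn":0},{"fingers":5,"x":-3.4,"y":1.8,"z":0,"turn":0},{"fingers":5,"x":-3.4,"y":1.8,"z":0,"turn":0},{"fingers":5,"x":-3.4,"y":1.8,"z":0,"turn":0},{"fingers":5,"x":-3.4,"y":1.8,"z":0,"turn":0},{"fingers":5,"x":-3.4,"y":1.8,"z":0,"turn":0},{"fingers":5,"x":-3.4,"y":1.8,"z":0,"turn":0}])

```text
clock: 22.92
position: [492.6, 118.7, 137.5]
ee_rot: [-0.611, 0.792, 0.0, -0.002]
contact_force: [0.5, 0.5, -1.8]
gripper_width: 49.9
```

>>> servo_tool(rows=[{"fingers":5,"x":-3.4,"y":1.8,"z":0,"turn":0},{"fingers":5,"x":-3.3,"y":1.7,"z":0,"turn":0},{"fingers":5,"x":-2,"y":1,"z":0,"turn":0},{"fingers":5,"x":0,"y":0,"z":0,"turn":0},{"fingers":5,"x":0,"y":0,"z":0,"turn":0}])

```text
clock: 23.33
position: [471.7, 213.6, 137.5]
ee_rot: [-0.612, 0.791, 0.0, -0.002]
contact_force: [-0.1, -0.3, -0.3]
gripper_width: 49.9
```

```bash
python3 -c "
from h import *
plan(469.2,220.3,70,-104.6)
snap('wrist','w23')"
```

```text
clk 23.33 pos [471.7 213.6 137.5] yaw -104.52 tilt 0.23 w 49.9 F [-0.1 -0.3 -0.3]
turn 0.08 then shift cm x -0.59 y 0.41 z 6.75 rows 1.6280291587125173
```

View pics/w23.png

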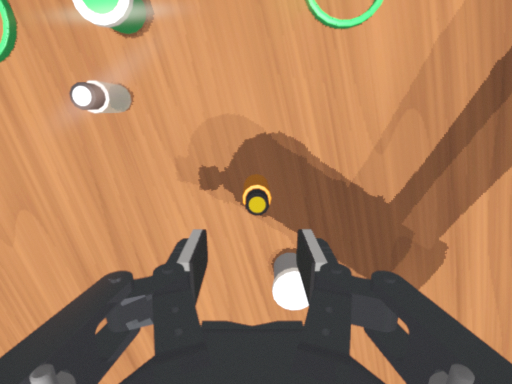

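>>> servo_tool(rows=[{"fingers":5,"x":-0.6,"y":0.4,"z":1.5,"turn":0},{"fingers":5,"x":0,"y":0,"z":2.5,"turn":0},{"fingers":5,"x":0,"y":0,"z":2,"turn":0},{"fingers":5,"x":0,"y":0,"z":0.5,"turn":0},{"fingers":5,"x":0,"y":0,"z":0,"turn":0},{"fingers":5,"x":0,"y":0,"z":0,"turn":0}])

```text
clock: 23.88
position: [471.1, 219.2, 74.5]
ee_rot: [-0.611, 0.792, -0.0, -0.0]
contact_force: [-0.2, 0.2, 0.8]
gripper_width: 49.9
```

```bash
python3 -c "
from h import *
plan(469.2,220.3,17,-104.6)
snap('wrist','w24')"
```

```text
clk 23.88 pos [471.1 219.2  74.5] yaw -104.70 tilt 0.03 w 49.9 F [-0.2  0.2  0.8]
turn -0.10 then shift cm x -0.06 y 0.21 z 5.75 rows 1.37951605688314
```

View pics/w24.png

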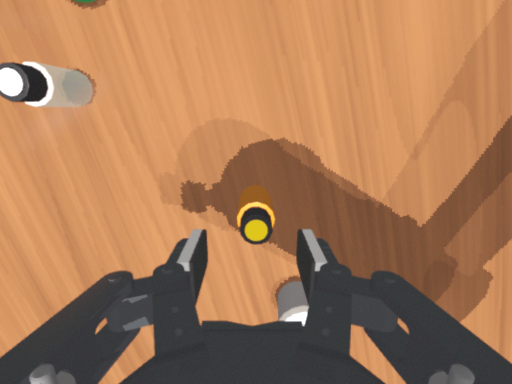

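The vial's cap is at (256,230), nearly centred. Lowering to a body grip and closing.

>>> servo_tool(rows=[{"fingers":5,"x":0,"y":0.2,"z":1,"turn":0},{"fingers":5,"x":0,"y":0,"z":1.5,"turn":0},{"fingers":5,"x":0,"y":0,"z":1.5,"turn":0},{"fingers":5,"x":0,"y":0,"z":1.2,"turn":0},{"fingers":5,"x":0,"y":0,"z":0.8,"turn":0},{"fingers":5,"x":0,"y":0,"z":0,"turn":0},{"fingers":5,"x":0,"y":0,"z":0,"turn":0}])

```text
clock: 24.52
position: [469.2, 220.7, 15.0]
ee_rot: [-0.611, 0.791, -0.0, 0.0]
contact_force: [0.1, 0.7, 0.6]
gripper_width: 50.0
```

>>> servo_tool(rows=[{"fingers":1.5,"x":0,"y":0,"z":0,"turn":0},{"fingers":1.5,"x":0,"y":0,"z":0,"turn":0},{"fingers":1.5,"x":0,"y":0,"z":0,"turn":0},{"fingers":1.5,"x":0,"y":0,"z":0,"turn":0},{"fingers":1.5,"x":0,"y":0,"z":0,"turn":0},{"fingers":1.5,"x":0,"y":0,"z":0,"turn":0}])

```text
clock: 25.02
position: [469.4, 221.0, 15.5]
ee_rot: [-0.611, 0.791, -0.0, 0.001]
contact_force: [-1.5, -0.2, 6.5]
gripper_width: 24.2
```

```bash
python3 -c "
from h import *
plan(469.2,220.3,17,-104.6)"
```

```text
clk 25.02 pos [469.4 221.   15.5] yaw -104.62 tilt 0.13 w 24.2 F [-1.5 -0.2  6.5]
turn -0.02 then shift cm x 0.08 y 0.00 z -0.15 rows 0.03927785755515046
```

>>> servo_tool(rows=[{"fingers":1.5,"x":0,"y":0,"z":-1,"turn":0},{"fingers":1.5,"x":0,"y":0,"z":-2,"turn":0},{"fingers":1.5,"x":0,"y":0,"z":-3,"turn":0},{"fingers":1.5,"x":0,"y":0,"z":-3,"turn":0},{"fingers":1.5,"x":0,"y":0,"z":-2.5,"turn":0},{"fingers":1.5,"x":0,"y":0,"z":-1,"turn":0},{"fingers":1.5,"x":0,"y":0,"z":0,"turn":0},{"fingers":1.5,"x":0,"y":0,"z":0,"turn":0}])

```text
clock: 25.68
position: [468.1, 220.2, 139.1]
ee_rot: [-0.611, 0.792, 0.0, -0.0]
contact_force: [-0.6, -0.3, -0.2]
gripper_width: 24.3
```

```bash
python3 -c "
from h import *
plan(549.5,-318,140,-104.6)
snap('wrist','w25');snap('side','s25');crop('s25',170,60,290,180,5,'s25c')"
```

```text
clk 25.68 pos [468.1 220.2 139.1] yaw -104.69 tilt 0.04 w 24.3 F [-0.6 -0.3 -0.2]
turn -0.09 then shift cm x 50.03 y -21.44 z -0.09 rows 13.053744281944875
```

View pics/w25.png

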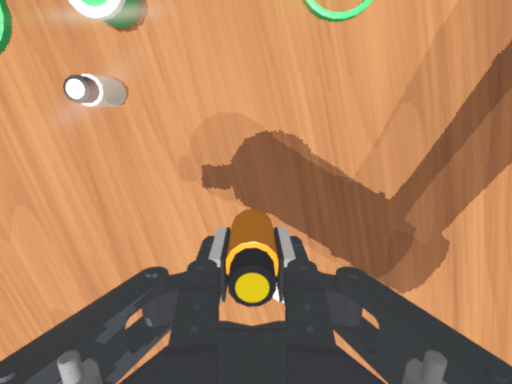

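View pics/s25c.png

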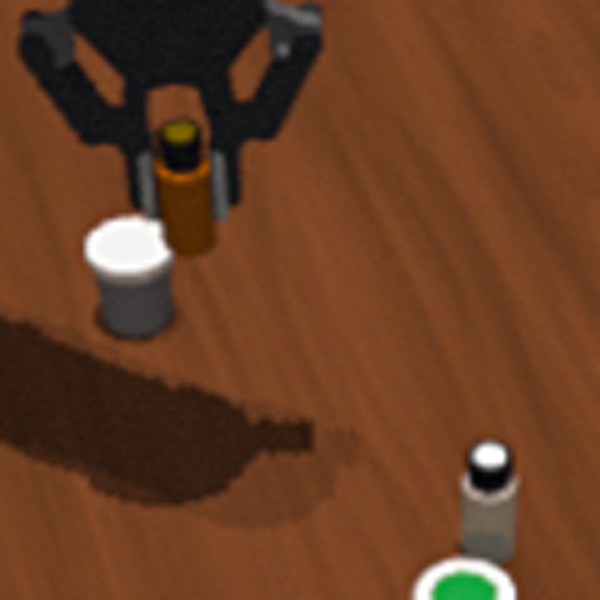

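The vial is held upright. Carrying it to the black ring.

>>> servo_tool(rows=[{"fingers":1.5,"x":1.8,"y":-0.8,"z":0,"turn":0},{"fingers":1.5,"x":3.4,"y":-1.5,"z":0,"turn":0},{"fingers":1.5,"x":3.4,"y":-1.5,"z":0,"turn":0},{"fingers":1.5,"x":3.4,"y":-1.5,"z":0,"turn":0},{"fingers":1.5,"x":3.4,"y":-1.5,"z":0,"turn":0},{"fingers":1.5,"x":3.4,"y":-1.5,"z":0,"turn":0},{"fingers":1.5,"x":3.4,"y":-1.5,"z":0,"turn":0},{"fingers":1.5,"x":3.4,"y":-1.4,"z":0,"turn":0},{"fingers":1.5,"x":3.4,"y":-1.4,"z":0,"turn":0},{"fingers":1.5,"x":3.4,"y":-1.4,"z":0,"turn":0}])

```text
clock: 26.62
position: [521.0, -130.2, 137.3]
ee_rot: [-0.611, 0.792, 0.001, -0.002]
contact_force: [0.0, 0.8, -0.2]
gripper_width: 24.5
```

>>> servo_tool(rows=[{"fingers":1.5,"x":3.4,"y":-1.4,"z":0,"turn":0},{"fingers":1.5,"x":3.4,"y":-1.4,"z":0,"turn":0},{"fingers":1.5,"x":3.4,"y":-1.4,"z":0,"turn":0},{"fingers":1.5,"x":3.4,"y":-1.4,"z":0,"turn":0},{"fingers":1.5,"x":2.6,"y":-1.1,"z":0,"turn":0},{"fingers":1.5,"x":1.4,"y":-0.6,"z":0,"turn":0},{"fingers":1.5,"x":0,"y":0,"z":0,"turn":0},{"fingers":1.5,"x":0,"y":0,"z":0,"turn":0},{"fingers":1.5,"x":0,"y":0,"z":0,"turn":0}])

```text
clock: 27.37
position: [547.6, -316.1, 138.1]
ee_rot: [-0.611, 0.791, 0.001, -0.001]
contact_force: [-0.1, -0.4, -0.4]
gripper_width: 24.4
```

```bash
python3 -c "
from h import *
plan(549.5,-318,50,-104.6)
snap('wrist','w26')"
```

```text
clk 27.37 pos [ 547.6 -316.1  138.1] yaw -104.63 tilt 0.16 w 24.4 F [-0.1 -0.4 -0.4]
turn -0.03 then shift cm x 0.14 y -0.23 z 8.81 rows 2.112773349674266
```

View pics/w26.png

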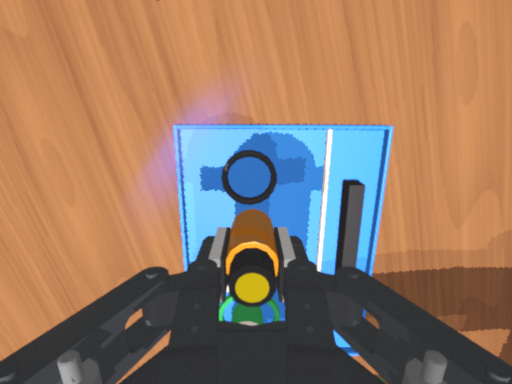

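>>> servo_tool(rows=[{"fingers":1.5,"x":0.1,"y":-0.2,"z":1.5,"turn":0},{"fingers":1.5,"x":0,"y":0,"z":2.5,"turn":0},{"fingers":1.5,"x":0,"y":0,"z":2.5,"turn":0},{"fingers":1.5,"x":0,"y":0,"z":1.7,"turn":0},{"fingers":1.5,"x":0,"y":0,"z":0.6,"turn":0},{"fingers":1.5,"x":0,"y":0,"z":0,"turn":0},{"fingers":1.5,"x":0,"y":0,"z":0,"turn":0},{"fingers":1.5,"x":0,"y":0,"z":0,"turn":0}])

```text
clock: 28.08
position: [551.2, -318.6, 53.0]
ee_rot: [-0.612, 0.791, -0.001, 0.001]
contact_force: [1.9, -0.2, -0.4]
gripper_width: 24.3
```

```bash
python3 - <<'E'
from h import *
plan(549.5,-318,20,-104.6)
snap('wrist','w27');snap('side','s27');crop('s27',270,210,380,350,5,'s27c')
im,d,s=load('side0')
for X in [(549.5,-318,14),(549,-320,14),(550.1,-315.6,14)]: print(proj(s,X))
crop('side0',300,300,360,350,12,'s0b')
E
```

```text
clk 28.08 pos [ 551.2 -318.6   53. ] yaw -104.59 tilt 0.17 w 24.3 F [ 1.9 -0.2 -0.4]
turn 0.01 then shift cm x -0.02 y 0.18 z 3.30 rows 0.793373514206036
[327.1086461  323.62862098 870.2650077 ]
[327.29943199 324.69274115 868.8927667 ]
[326.88058821 322.35639649 871.9116969 ]
```

View pics/w27.png

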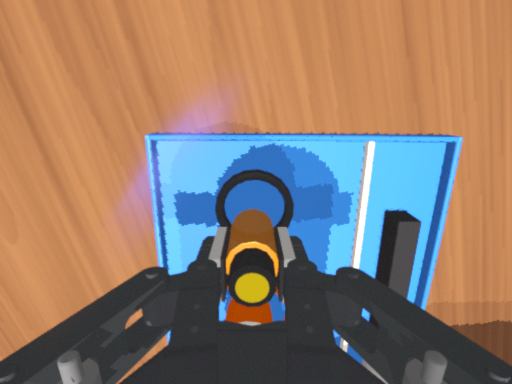

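View pics/s27c.png

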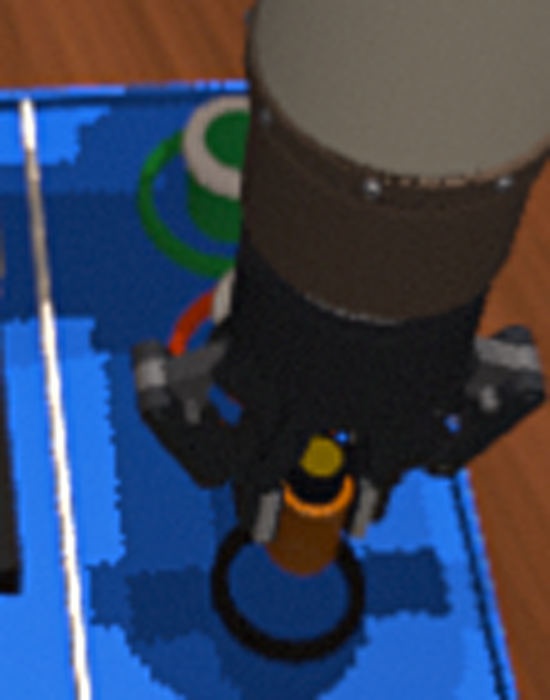

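View pics/s0b.png

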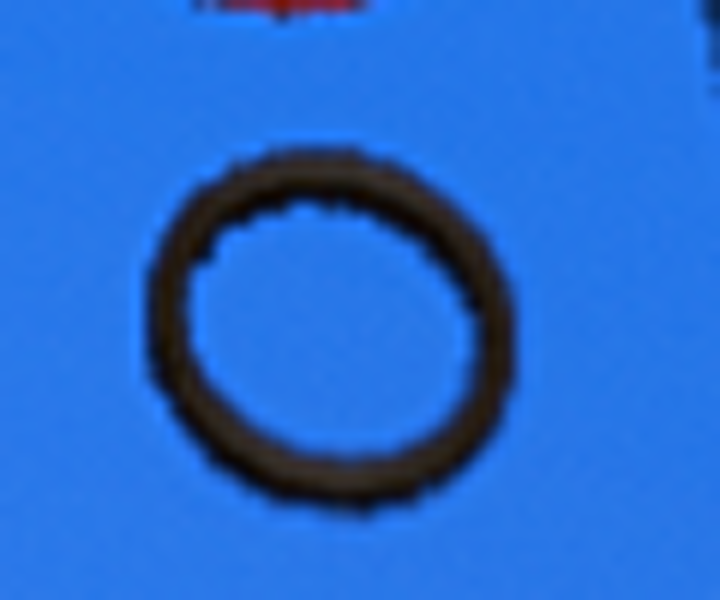

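The side view puts the black ring's centre nearer y = −320, so I'm adding a 2 mm shift and lowering.

>>> servo_tool(rows=[{"fingers":1.5,"x":0.2,"y":0.1,"z":0.8,"turn":0},{"fingers":1.5,"x":0,"y":0,"z":0.8,"turn":0},{"fingers":1.5,"x":0,"y":0,"z":0,"turn":0},{"fingers":1.5,"x":0,"y":0,"z":0,"turn":0}])

```text
clock: 28.52
position: [547.7, -320.2, 34.3]
ee_rot: [-0.611, 0.792, 0.001, -0.001]
contact_force: [1.4, -0.2, -0.7]
gripper_width: 24.5
```

```bash
python3 - <<'E'
from h import *
plan(549,-320,19.5,-104.6)
snap('side','s28');crop('s28',290,270,370,350,8,'s28c')
E
```

```text
clk 28.52 pos [ 547.7 -320.2   34.3] yaw -104.67 tilt 0.12 w 24.5 F [ 1.4 -0.2 -0.7]
turn -0.07 then shift cm x -0.06 y -0.12 z 1.48 rows 0.3561785790768775
```

View pics/s28c.png

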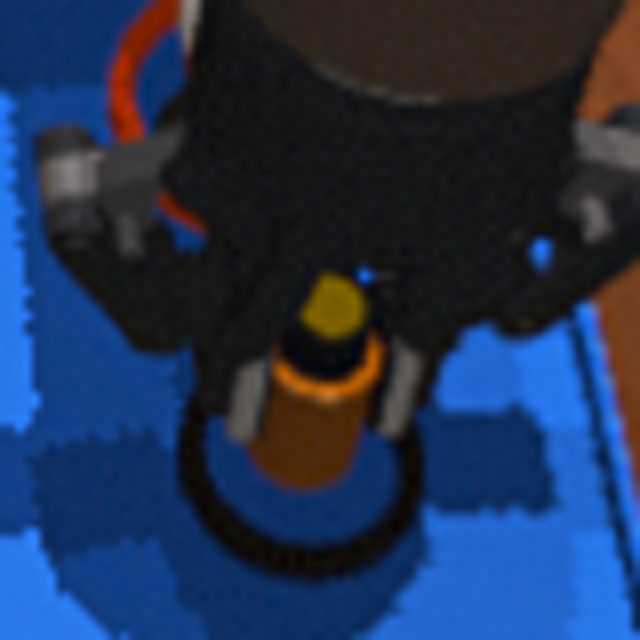

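>>> servo_tool(rows=[{"fingers":1.5,"x":0,"y":-0.1,"z":0.6,"turn":0},{"fingers":1.5,"x":0,"y":0,"z":0.4,"turn":0},{"fingers":1.5,"x":0,"y":0,"z":0.2,"turn":0},{"fingers":1.5,"x":0,"y":0,"z":0.1,"turn":0},{"fingers":1.5,"x":0,"y":0,"z":0,"turn":0},{"fingers":1.5,"x":0,"y":0,"z":0,"turn":0}])

```text
clock: 29.07
position: [549.5, -320.6, 22.3]
ee_rot: [-0.611, 0.791, -0.0, -0.0]
contact_force: [0.4, -0.0, -0.2]
gripper_width: 24.5
```

```bash
python3 - <<'E'
from h import *
plan(549,-320,19.5,-104.6)
snap('side','s29');crop('s29',290,270,370,350,8,'s29c')
E
```

```text
clk 29.07 pos [ 549.5 -320.6   22.3] yaw -104.65 tilt 0.00 w 24.5 F [ 0.4 -0.  -0.2]
turn -0.05 then shift cm x -0.05 y 0.06 z 0.28 rows 0.06942718367496398
```

View pics/s29c.png

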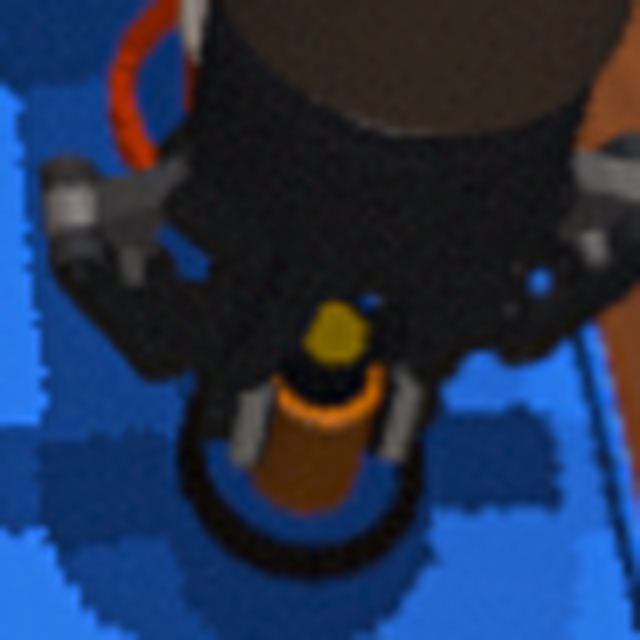

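>>> servo_tool(rows=[{"fingers":1.5,"x":0,"y":0,"z":0.2,"turn":0},{"fingers":1.5,"x":0,"y":0,"z":0,"turn":0},{"fingers":1.5,"x":0,"y":0,"z":0,"turn":0}])

```text
clock: 29.37
position: [549.4, -320.6, 20.3]
ee_rot: [-0.611, 0.792, 0.0, -0.0]
contact_force: [0.1, -0.3, -1.2]
gripper_width: 24.4
```

>>> servo_tool(rows=[{"fingers":1.5,"x":0,"y":0,"z":0.1,"turn":0},{"fingers":1.5,"x":0,"y":0,"z":0,"turn":0},{"fingers":1.5,"x":0,"y":0,"z":0,"turn":0}])

```text
clock: 29.62
position: [549.6, -320.7, 19.6]
ee_rot: [-0.611, 0.791, -0.0, 0.0]
contact_force: [0.9, -0.1, 0.6]
gripper_width: 24.1
```

Contact height reached (expected TCP z ≈ 19.5). Releasing.

>>> servo_tool(rows=[{"fingers":3,"x":0,"y":0,"z":0,"turn":0},{"fingers":4.2,"x":0,"y":0,"z":0,"turn":0},{"fingers":4.5,"x":0,"y":0,"z":0,"turn":0},{"fingers":4.5,"x":0,"y":0,"z":0,"turn":0},{"fingers":4.5,"x":0,"y":0,"z":-1,"turn":0},{"fingers":4.5,"x":0,"y":0,"z":-2.5,"turn":0},{"fingers":4.5,"x":0,"y":0,"z":-3.5,"turn":0},{"fingers":4.5,"x":0,"y":0,"z":-3.5,"turn":0},{"fingers":4.5,"x":0,"y":0,"z":-3.5,"turn":0},{"fingers":4.5,"x":0,"y":0,"z":0,"turn":0}])

```text
clock: 30.45
position: [553.6, -322.8, 169.2]
ee_rot: [-0.612, 0.791, -0.008, 0.004]
contact_force: [0.5, 0.5, 1.5]
gripper_width: 44.8
```

```bash
python3 - <<'E'
from h import *
plan(350,150,200,-104.6)
E
```

```text
clk 30.45 pos [ 553.6 -322.8  169.2] yaw -104.56 tilt 0.96 w 44.8 F [0.5 0.5 1.5]
turn 0.04 then shift cm x -40.62 y 31.62 z -3.08 rows 12.36626961821826
```

Moving the arm out of the top camera's view of the tray.

>>> servo_tool(rows=[{"fingers":4.5,"x":-2,"y":1.5,"z":-1,"turn":0},{"fingers":4.5,"x":-3,"y":2.2,"z":-1,"turn":0},{"fingers":4.5,"x":-3,"y":2.2,"z":0,"turn":0},{"fingers":4.5,"x":-3,"y":2.2,"z":0,"turn":0},{"fingers":4.5,"x":-3,"y":2.2,"z":0,"turn":0},{"fingers":4.5,"x":-3,"y":2.2,"z":0,"turn":0},{"fingers":4.5,"x":-3,"y":2.2,"z":0,"turn":0},{"fingers":4.5,"x":-3,"y":2.2,"z":0,"turn":0},{"fingers":4.5,"x":-3,"y":2.2,"z":0,"turn":0},{"fingers":4.5,"x":-3,"y":2.2,"z":0,"turn":0}])

```text
clock: 31.28
position: [415.9, 15.2, 180.0]
ee_rot: [-0.611, 0.792, -0.0, 0.001]
contact_force: [-0.1, 0.2, 0.4]
gripper_width: 45.0
```

>>> servo_tool(rows=[{"fingers":4.5,"x":-3,"y":2.2,"z":0,"turn":0},{"fingers":4.5,"x":-3,"y":2.2,"z":0,"turn":0},{"fingers":4.5,"x":-3,"y":2,"z":0,"turn":0},{"fingers":4.5,"x":-1.5,"y":1,"z":0,"turn":0},{"fingers":4.5,"x":0,"y":0,"z":0,"turn":0}])

```text
clock: 31.7
position: [371.2, 136.9, 180.3]
ee_rot: [-0.613, 0.79, 0.0, 0.001]
contact_force: [-0.4, -0.3, -0.2]
gripper_width: 45.0
```

```bash
python3 - <<'E'
from h import *
plan(350,150,200,-104.6)
snap('top','t30');snap('side','s30');crop('t30',270,120,410,240,5,'t30c');crop('s30',170,80,380,365,3,'s30c');crop('t30',100,110,270,280,4,'t30d')
E
```

```text
clk 31.70 pos [371.2 136.9 180.3] yaw -104.36 tilt 0.16 w 45.0 F [-0.4 -0.3 -0.2]
turn 0.24 then shift cm x -0.73 y 2.38 z -1.97 rows 0.7622610094604358
```

View pics/t30c.png

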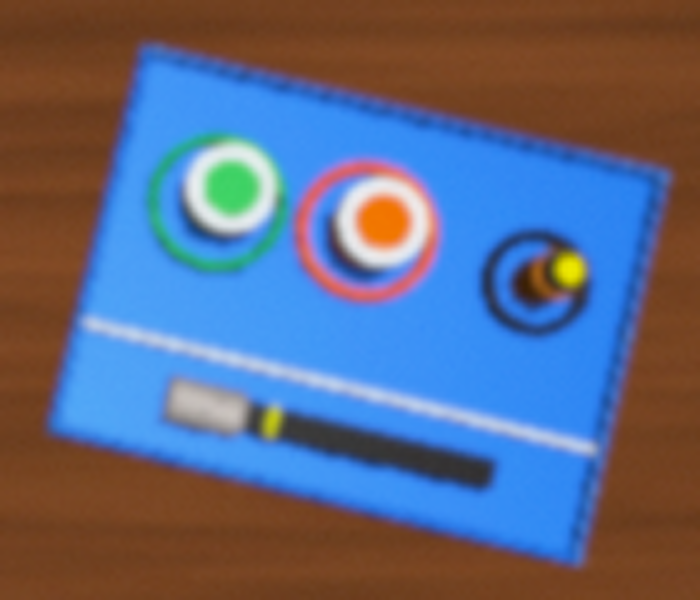

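View pics/s30c.png

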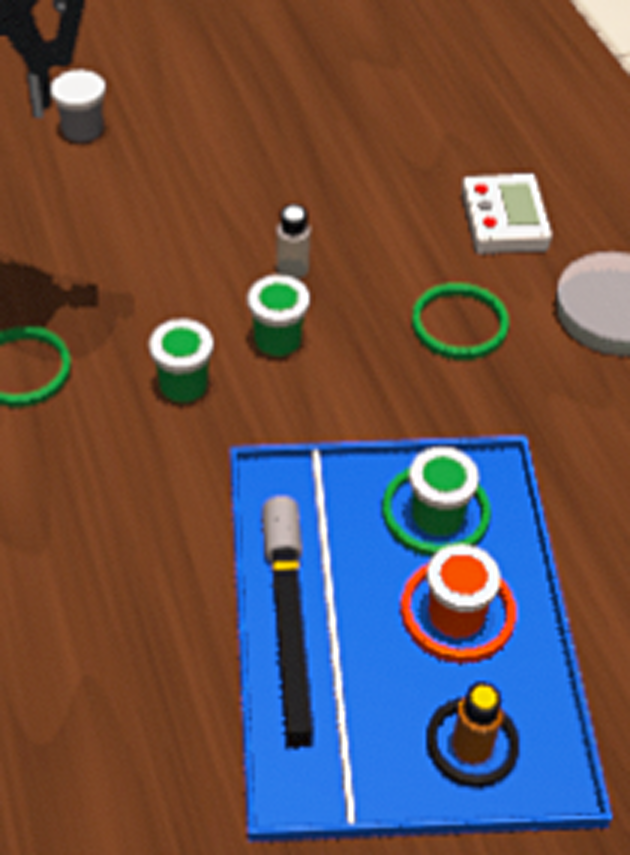

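View pics/t30d.png

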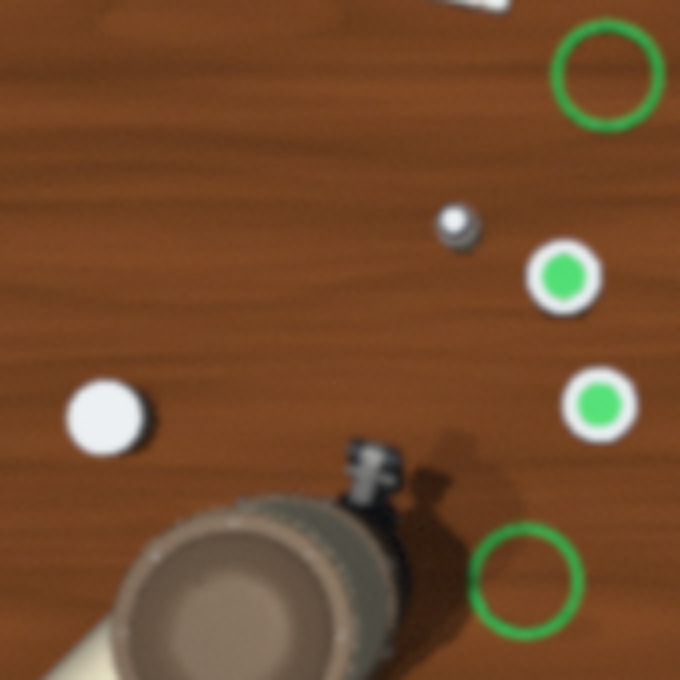

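```bash
python3 - <<'E'
from h import *
im,d,m=load('t30')
c2=lambda x,y:((x+.5)/5-.5+270,(y+.5)/5-.5+120)
R_={'g':(217,202),'o':(367,231),'b':(536,282)}
for n,p,z in [('g',(231,187),50),('o',(384,221),50),('b',(569,270),64)]:
    a=at_z(m,*c2(*p),z)[:2];b=at_z(m,*c2(*R_[n]),14)[:2];print(n,a.round(1),b.round(1),np.linalg.norm(a-b).round(1))
c=np.array([539.9,-228.8]);t=np.radians(-14.6);ex=np.array([np.cos(t),np.sin(t)]);ey=np.array([-np.sin(t),np.cos(t)])
h=at_z(m,*c2(168,397),26)[:2];tl=at_z(m,*c2(493,474),26)[:2];o=(h+tl)/2-c
print(o@ex,o@ey,np.linalg.norm(h-tl),np.degrees(np.arctan2(*(h-tl)[::-1])))
E
```

```text
g [ 595.1 -157.9] [ 592.9 -156.2] 2.8
o [ 576.8 -234.4] [ 576.7 -233.8] 0.6
b [ 549.3 -321.3] [ 549. -320.] 1.3
-72.68685671228462 1.4270270512480714 169.14876689446928 76.02973150809689
```

All within tolerance: cups and vial 1–3 mm off their ring centres, and the probe 1.3 mm off the middle line and under 1° off parallel. The plain cup and clear vial are unmoved at (105,417) and (453,220). The arm touches nothing, so I'm handing in.

```bash
python3 -c "
from h import *
s=arm.read_state();print(s['clock'],s['contact_force'],abs(s['joint_vel']).max())
print(arm.job_done())"
```

```text
31.8 [-0.23246286  0.0070152   0.61304537] 0.03823664799357336
the job is handed in; nothing more can be done
None
```

I made up the tray and handed the job in at 31.8 s; the hand-in gives no verdict. The probe went into the channel first, gripped 2–3 mm from its balance mark. The leftmost green-dotted cup, the orange-dotted cup and the amber vial then went into their rings.

**Last checks (top and side views):**

| Item | Where it ended |
|---|---|
| Green-dotted cup | 2.8 mm from its ring's centre |
| Orange-dotted cup | 0.6 mm from its ring's centre |
| Amber vial | 1.3 mm from its ring's centre |
| Probe | 1.3 mm from the channel's middle line, 1.4 mm from its middle, about 0.6° from parallel |

The cups and vial look upright and the probe flat. The plain cup and clear vial are at the same pixels as at the start, and the arm was clear of everything.

**What disagreed or failed:**
- **Wrist camera:** it read about 5.5 mm off the top and side cameras in tool x and y, so I measured positions from the top view and corrected the wrist readings.
- **Black ring:** the views differed by about 4 mm on its y position. I used the top view's value, which the side view supported.
- **Refused calls:** my first two move calls were rejected because some row keys were missing. Nothing moved.

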